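# Scan the seized bottles

### The job

Free the red cam lever and pull the scanning carriage all the way out by its blue knob, then stand every seized brown bottle upright on a bay disc of its own, turned so that its yellow tag squarely faces the scanner block. With all of them loaded, slide the carriage fully home to the scanner, swing the lever back to lock it, and leave the other things on the desk where they are.

Things in the scene. Friction and masses are not known exactly. Their poses are not given: they have to be found in the camera images.
- station: Fixed evidence-scanning station, about 300 mm deep (its x) and 330 mm wide (its y); it stands differently each time. Origin at the underside of its base plate; x points away from the robot to the black scanner block, z up. Scanner block: 310 mm wide, 50 mm deep, top 112 mm above the desk; its dark red window with a red line is the face at x = +100 mm, looking along -x over the carriage.
- bridge (a point): Middle of the slim aluminium bridge bar (14 mm square, 250 mm long along the station's y; underside 158 mm, top 172 mm above the desk), carried by two arms at its ends that run back to the scanner block. It hangs right above the bay row when the carriage is home, so bottles are loaded with the carriage pulled out.
- carriage (a joint): Sliding aluminium carriage: deck 135 x 310 mm, top 26 mm above the desk (75 mm in front of the row of bays, 60 mm behind it), with a 4 mm thick fence round it, 25 mm above the deck, clear on the scanner side. 0 = fully home; up to 0.090 m (end stop) pulled out along the station's -x, to the robot. About 2 N of friction; stays where left. The locked lever stops it after about 2 mm.
- pull_knob (a point): Centre of the blue pull knob of the carriage: upright round knob 26 mm in diameter, 30 mm tall (80 to 110 mm above the desk), on a 14 mm post, 120 mm in front (station -x) of the bay row. Moves with the carriage.
- lever (a joint): Red cam lever at the station's -y end. It swings level about a vertical axis: 0 = locked (arm along the carriage's edge, pointing to the station's -x, to the robot), 1.6 rad (stop) = free (arm points out to the station's -y); counter-clockwise from above is positive. About 1.3 N at its knob moves it; it stays where left. Starts locked, at 0 to 0.08 rad.
- lever_knob (a point): Centre of the lever's red upright round knob, 26 mm in diameter, 30 mm tall (70 to 100 mm above the desk), 80 mm from the lever's vertical axis, which stands at x = -50 mm, y = -200 mm in the station's frame. Moves with the lever.
- bay1 (a point): Centre of bay 1: a white disc with a black rim (68 mm across) printed flat on the carriage deck, 26 mm above the desk; bays are 75 mm apart along the station's y. Its axes are the station's: x points to the scanner. Moves with the carriage.
- bay2 (a point): Centre of bay 2: a white disc with a black rim (68 mm across) printed flat on the carriage deck, 26 mm above the desk; bays are 75 mm apart along the station's y. Its axes are the station's: x points to the scanner. Moves with the carriage.
- bay3 (a point): Centre of bay 3: a white disc with a black rim (68 mm across) printed flat on the carriage deck, 26 mm above the desk; bays are 75 mm apart along the station's y. Its axes are the station's: x points to the scanner. Moves with the carriage.
- bay4 (a point): Centre of bay 4: a white disc with a black rim (68 mm across) printed flat on the carriage deck, 26 mm above the desk; bays are 75 mm apart along the station's y. Its axes are the station's: x points to the scanner. Moves with the carriage.
- bottle1: Squat brown-glass bottle, black cap, loose, about 250 g, upright on the desk at any yaw; may be absent. Origin: centre of its underside; own x points to the side with the yellow tag, z up. Body 60 mm across up to 52 mm, shoulder to a 26 mm neck at 70 mm; cap 30 mm across, from 80 to 110 mm height; bottom-heavy. A yellow strip 8 mm wide runs from the middle of the cap's top over its edge on the tag side.
- bottle1_tag (a point): Middle of that bottle's yellow tag (45 x 36 mm, wrapped on its body): 30 mm from its axis along own x, 28 mm above its underside.
- bottle2: Squat brown-glass bottle, black cap, loose, about 250 g, upright on the desk at any yaw; may be absent. Origin: centre of its underside; own x points to the side with the yellow tag, z up. Body 60 mm across up to 52 mm, shoulder to a 26 mm neck at 70 mm; cap 30 mm across, from 80 to 110 mm height; bottom-heavy. A yellow strip 8 mm wide runs from the middle of the cap's top over its edge on the tag side.
- bottle2_tag (a point): Middle of that bottle's yellow tag (45 x 36 mm, wrapped on its body): 30 mm from its axis along own x, 28 mm above its underside.
- bottle3: Squat brown-glass bottle, black cap, loose, about 250 g, upright on the desk at any yaw; may be absent. Origin: centre of its underside; own x points to the side with the yellow tag, z up. Body 60 mm across up to 52 mm, shoulder to a 26 mm neck at 70 mm; cap 30 mm across, from 80 to 110 mm height; bottom-heavy. A yellow strip 8 mm wide runs from the middle of the cap's top over its edge on the tag side.
- bottle3_tag (a point): Middle of that bottle's yellow tag (45 x 36 mm, wrapped on its body): 30 mm from its axis along own x, 28 mm above its underside.
- bottle4: Squat brown-glass bottle, black cap, loose, about 250 g, upright on the desk at any yaw; may be absent. Origin: centre of its underside; own x points to the side with the yellow tag, z up. Body 60 mm across up to 52 mm, shoulder to a 26 mm neck at 70 mm; cap 30 mm across, from 80 to 110 mm height; bottom-heavy. A yellow strip 8 mm wide runs from the middle of the cap's top over its edge on the tag side.
- bottle4_tag (a point): Middle of that bottle's yellow tag (45 x 36 mm, wrapped on its body): 30 mm from its axis along own x, 28 mm above its underside.
- stamp: Wooden-handled rubber stamp, 66 mm tall, standing among the bottles; a bystander to leave alone. Origin at the centre of its underside.
- ink_pad: Black ink pad, 70 x 100 x 16 mm; a bystander to leave alone. Origin at the centre of its underside.
- handcuffs: Steel handcuffs, about 185 mm long, 10 mm thick, lying flat; a bystander to leave alone. Origin at the centre of its underside.
- mug: White mug, 82 mm across, 95 mm tall; a bystander to leave alone. Origin at the centre of its underside.
- radio: Black hand-held radio lying down, 130 x 56 x 34 mm with an 80 mm aerial; a bystander to leave alone. Origin at the centre of its underside.
- torch: Dark metal torch lying down, 175 mm long, 42 mm head; a bystander to leave alone. Origin at the centre of its underside.
Not all that is in view belongs to the job. Leave any purple look-alike of the bottle3 alone.

How it is judged:
By the outcome, as a careful person would: the job done as asked, in the order asked, and still so for the second after the job is handed in, with the robot touching nothing.
Of bottle1, bottle2, bottle3, bottle4 only 2 to 4 are there at a start; the rules pass over those that are not, and their reading is None.
At some moment in a run one of bottle1, bottle2, bottle3, bottle4 may be knocked a few centimetres aside while the robot is not near it.
It also fails if it takes over 210 s, if anything falls off the work surface, if the arm or the gripper's body presses on something with over 40 N, if the wrist force passes 120 N, or if a joint passes its speed limit or range.

### The arm

A 6-joint arm with a two-finger parallel gripper is mounted at the origin on the work surface. World frame = base frame: x ahead of the robot, y to its left, z up, the work surface at z = 0. Lengths are in m, angles in degrees, forces in N, time in s.
With the tool pointing down it reaches from about 0.425 to 0.95 m from the base axis. Payload 14.7 kg.
Tool frame: the origin (TCP) lies at the very end of the fingers, on their centre line; the grasp point (between the pads) lies 19 mm behind it; z points along the fingers, y is the line along which they close (so a half turn about z gives the same grasp; the last joint's range is limited). The gripper opens to 85 mm and grips with 20 to 120 N. Pads are 22 mm wide; open, the fingers measure 114 mm over their backs; the gripper's body (76 mm by 85 mm) begins 54 mm behind the grasp point. The pads swing forward as they close: fully open they stand 13 mm farther back than shut.
Start: joints at [73.304, 27.513, 91.461, -0, 61.026, -2.67], TCP at [0.158, 0.631, 0.231] pointing down, gripper open.
Joint ranges: [-157.49, 157.49], [-46.99, 117.5], [13.45, 153.17], [-89.5, 269.5], [5.16, 153.95], [-167.48, 167.48]. Speed limits (degrees/s): [108.29, 108.29, 136.94, 172.46, 172.46, 172.46].

### API

Orientations are given as [roll, pitch, yaw] about the fixed x, y, z axes, in that order (R = Rz(yaw) Ry(pitch) Rx(roll)).
In Python, from rig import telemetry, imaging, workorder gives the robot as it stands.
- The arm moves only by the tool send_rows, never from a script. Its argument "increments" is a list that holds one entry, the list of rows, each a list of 4 numbers: the shift along the tool's x, y, z in m, then the turn about the tool's z in degrees. In form: [[[tx, ty, tz, spin], ...]]. A call has 1 to 20 rows; each row is the pose to reach, as a shift and turn from the pose commanded when the call began, along the tool's axes at that moment; what a row does not reach only later rows make up. A row lasts 1/10 s, in which the tool goes at most 50 mm and 8.59 degrees, less where a joint would pass 70% of its speed; a pose out of reach is approached as far as the arm can. A call with a gripper value outside its range is refused whole. "grip" is the opening, from -1 (shut) to 1 (fully open), set as the call begins (left out, the last holds). The fingers move at their own pace and stop on an object; "grip_force" is the grip in N (left out, the last holds). Time passes only in rows, so rows that repeat a pose let the fingers close. It gives the time, the measured TCP pose, the force, the opening and the grip force at its end, in the units of the state.
- telemetry.read_state(): the state, without advancing time (a new reading comes with each control period).
- imaging.capture(name): name is "scene" or "side" or "wrist"; returns a dict with "color" (480x640x3 uint8, red, green, blue), "fovy" (degrees; the focal length in pixels is half the picture's height over the tangent of half this angle, whatever the lens; pixels are square), "cx", "cy" (the principal point, pixels), "k1" (the pictures are not rectified: a ray, as slopes to the right and down, at radius r is drawn at 1 + k1 r^2 times it, then the intrinsics apply), "xyz" and "orientation" of the camera in the world. Camera axes: x right, y down, z forward; pixel columns grow to the right and rows downward; lengths in m; the calibration is good to about 2 mm. A picture is of the moment at which its call begins. There is no depth.
- workorder.hand_in(): hands the job in; it is judged then, once.
Trained networks look in a picture, given as the dict that the camera call returned (one of the last four; its "shot" number tells which), for a name from the list of things; names that differ only in an ending like _2 or _b are one class to them, and where a whole thing is asked for, a point or a joint stands for the part that bears it (a point fixed in the world has none). Each returns a list of dicts, best first, with "confidence" (0 to 1); they miss things now and then, are a little off and sometimes report something else, mostly with a low value. They report only what shows in the picture. A call takes as long as a camera call. They do not tell look-alikes from the thing itself.
- imaging.spot_in(picture, label): "bbox" ([centre column, centre row, width, height] in pixels, round what is visible of it).
- imaging.cut_out(picture, label): "mask" (480x640 bool, what is visible of it) and "bbox" ([centre column, centre row, width, height] in pixels, round what is visible of it).
- imaging.pinpoint(picture, label): "pixel" ([row, column] in pixels: a listed point, or the origin of a listed thing).
The state is a dict: "time_s": time; "q": joint angles; "qd": joint speeds; "effort": joint torques, N m; "tool_pos": TCP position; "orientation": TCP orientation; "force": force on the tool from outside, world axes, zero at the start; "wrist_torque": the same for the moment, N m; "gripper_width": opening from 0.0 (shut) to 1.0 (fully open); "finger_force": force on a finger pad.
Only numpy, scipy, OpenCV 4.12 (cv2) and the standard library are available. Lean on these libraries where they do the work, as an engineer would, in place of code of your own. Each camera call takes 0.05 s, during which the arm holds its last target. There are 200 camera calls.

## Working session

There is one attempt and no reset: what is moved stays moved. The work goes in short steps, Python scripts to look and compute and a tool call to move; the robot and the scene stay as the last step left them, time stands still between calls to the robot, and variables do not carry over. Pictures are saved under pics/ and viewed, at most 14 in all, crops included, and the job is handed in when it is done.

Besides the shell and the picture viewer there is one more tool, called as name(argument=value, ...), one argument or row to a line, values as JSON. send_rows: Moves the arm, as the interface text tells. Its arguments: {"type":"object","properties":{"increments":{"type":"array","items":{"type":"array","items":{"type":"array","items":{"type":"number"}}}},"grip":{"type":"number"},"grip_force":{"type":"number"}},"required":["increments"]}

```bash
mkdir -p pics; ls; cat > h.py <<'E'
import numpy as np, cv2
from scipy.spatial.transform import Rotation as R
from rig import telemetry, imaging, workorder
def rot(o): return R.from_euler('xyz',o,degrees=True).as_matrix()
def ray(p,u,v):
    f=240/np.tan(np.radians(p['fovy'])/2); a=np.array([(u-p['cx'])/f,(v-p['cy'])/f]); s=a.copy()
    for _ in range(20): s=a/(1+p['k1']*(s@s))
    d=rot(p['orientation'])@np.array([s[0],s[1],1]); return np.array(p['xyz']),d
def atz(p,u,v,z):
    c,d=ray(p,u,v); return c+d*(z-c[2])/d[2]
def proj(p,X):
    f=240/np.tan(np.radians(p['fovy'])/2); c=rot(p['orientation']).T@(np.array(X)-p['xyz']); s=c[:2]/c[2]
    s=s*(1+p['k1']*(s@s)); return s[0]*f+p['cx'],s[1]*f+p['cy']
def save(p,n): cv2.imwrite(f'pics/{n}.png',p['color'][:,:,::-1])
def rel(T,yaw=None):
    "tool-frame increment to target TCP xyz"
    s=telemetry.read_state(); return rot(s['orientation']).T@(np.array(T)-s['tool_pos'])
E
python3 - <<'E'
from h import *
s=telemetry.read_state(); print(s['tool_pos'],s['orientation'],s['time_s'])
ps=[]
for n in('scene','side','wrist'):
    p=imaging.capture(n); save(p,n+'0'); ps.append(p); print(n,p['fovy'],p['k1'],np.round(p['xyz'],3),np.round(p['orientation'],1))
    for l,z in [('pull_knob',.095),('lever_knob',.085),('bay1',.026),('bay2',.026),('bay3',.026),('bay4',.026),('bottle1',0),('bottle1_tag',.028),('station',0),('bridge',.165)]:
        for d in imaging.pinpoint(p,l):
            if d['confidence']>.2: r,c=d['pixel'];print(l,round(d['confidence'],2),np.round([c,r]),np.round(atz(p,c,r,z),3))
E
```

```text
pics
[0.15740596 0.63020457 0.23063837] [-1.79926557e+02 -2.68727180e-03  1.65975172e+02] 0.0
scene 43.70283703023814 -0.16636131276536684 [1.317 0.583 1.231] [-1.378e+02  1.000e-01  1.235e+02]
pull_knob 0.69 [293. 255.] [ 0.518 -0.014  0.095]
lever_knob 0.89 [236. 217.] [ 0.484 -0.229  0.085]
bay1 0.96 [277. 313.] [0.648 0.025 0.026]
bay1 0.87 [303. 323.] [0.637 0.095 0.026]
bay1 0.8 [256. 298.] [ 0.639 -0.048  0.026]
bay1 0.69 [231. 282.] [ 0.635 -0.133  0.026]
bay1 0.66 [264. 268.] [ 0.548 -0.091  0.026]
bay2 0.96 [277. 313.] [0.648 0.025 0.026]
bay2 0.87 [303. 323.] [0.637 0.095 0.026]
bay2 0.8 [256. 298.] [ 0.639 -0.048  0.026]
bay2 0.69 [231. 282.] [ 0.635 -0.133  0.026]
bay2 0.66 [264. 268.] [ 0.548 -0.091  0.026]
bay3 0.96 [277. 313.] [0.648 0.025 0.026]
bay3 0.87 [303. 323.] [0.637 0.095 0.026]
bay3 0.8 [256. 298.] [ 0.639 -0.048  0.026]
bay3 0.69 [231. 282.] [ 0.635 -0.133  0.026]
bay3 0.66 [264. 268.] [ 0.548 -0.091  0.026]
bay4 0.96 [277. 313.] [0.648 0.025 0.026]
bay4 0.87 [303. 323.] [0.637 0.095 0.026]
bay4 0.8 [256. 298.] [ 0.639 -0.048  0.026]
bay4 0.69 [231. 282.] [
[... 1520 characters left out ...]
.66 [376. 214.] [0.686 0.206 0.   ]
bottle1 0.64 [336. 210.] [0.569 0.251 0.   ]
bottle1 0.62 [295. 215.] [0.439 0.25  0.   ]
bottle1_tag 0.61 [330. 208.] [0.546 0.23  0.028]
station 0.62 [373. 268.] [ 0.615 -0.022  0.   ]
station 0.43 [388. 218.] [0.718 0.183 0.   ]
bridge 0.68 [383. 222.] [ 0.627 -0.023  0.165]
bridge 0.51 [388. 270.] [ 0.59  -0.186  0.165]
bridge 0.21 [294. 217.] [0.412 0.038 0.165]
wrist 65.51862768607407 -0.037260717827855484 [0.082 0.65  0.374] [162.2  -0.   75.9]
bay1 0.6 [ 85. 458.] [0.405 0.275 0.026]
bay2 0.6 [ 85. 458.] [0.405 0.275 0.026]
bay3 0.6 [ 85. 458.] [0.405 0.275 0.026]
bay4 0.6 [ 85. 458.] [0.405 0.275 0.026]
bottle1 0.59 [ 83. 458.] [0.428 0.243 0.   ]
```

View pics/scene0.png

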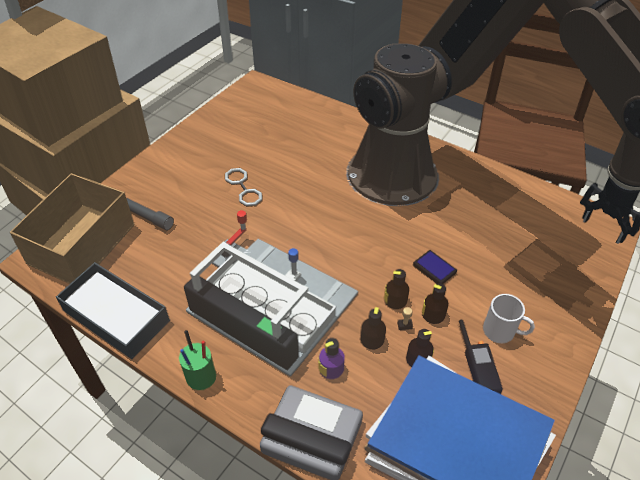

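View pics/side0.png

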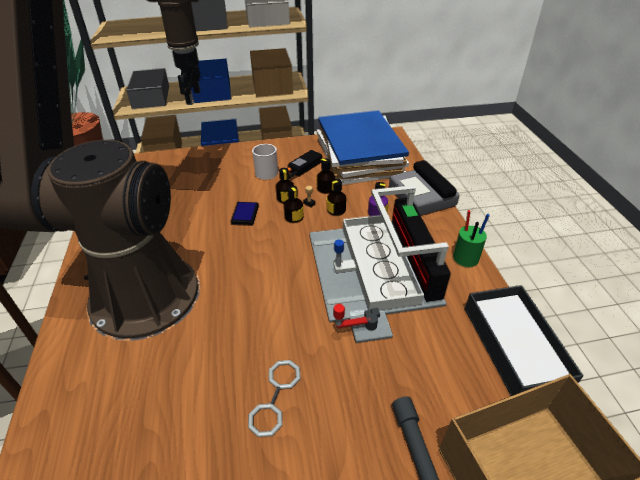

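The scene view shows four brown bottles at about (397,290), (435,305), (373,328) and (420,350), with the stamp at (406,318) among them. The purple look-alike is at (332,358). The red lever knob is at (241,215) and the blue knob at (293,255). The side view agrees: red knob (339,311), blue knob (339,245).

```bash
cat >> h.py <<'E'
def blob(p,col,near,r=14):
    h=cv2.cvtColor(p['color'],cv2.COLOR_RGB2HSV); H,S,V=[h[...,i].astype(int) for i in range(3)]
    m={'red':((H<8)|(H>172))&(S>150)&(V>60),'blue':(H>100)&(H<125)&(S>140)&(V>60),'yellow':(H>20)&(H<35)&(S>120)&(V>90)}[col]
    v,u=np.nonzero(m); k=np.hypot(u-near[0],v-near[1])<r; return u[k],v[k]
E
cat > fit.py <<'E'
from h import *
from scipy.optimize import least_squares
P={n:imaging.capture(n) for n in('scene','side')}
obs=[]
for n,nb,nr in (('scene',(293,255),(241,216)),('side',(339,245),(339,311))):
    u,v=blob(P[n],'blue',nb); print(n,'blue',len(u),u.mean(),v.mean(),u.min(),u.max(),v.min(),v.max()); obs.append((n,'k',.095,(u.min()+u.max())/2,(v.min()+v.max())/2,1))
    u,v=blob(P[n],'red',nr,13); print(n,'red',len(u),u.mean(),v.mean(),u.min(),u.max(),v.min(),v.max())
    for d in imaging.pinpoint(P[n],'lever_knob')[:1]: obs.append((n,'l',.085,d['pixel'][1],d['pixel'][0],1))
    for d in imaging.pinpoint(P[n],'bridge')[:1]: obs.append((n,'r',.165,d['pixel'][1],d['pixel'][0],2))
    for d in imaging.pinpoint(P[n],'bay1'):
        X=atz(P[n],d['pixel'][1],d['pixel'][0],.026)
        if abs(X[0]-.638)<.03: obs.append((n,'b%d'%np.argmin(abs(X[1]-np.array([-.128,-.053,.022,.097]))),.026,d['pixel'][1],d['pixel'][0],1.5))
def pt(q,k,z):
    x,y,a,b,l=q
    s={'k':(b-.12,0),'l':(-.05-.08*np.cos(l),-.2-.08*np.sin(l)),'r':(b,0)}.get(k) or (b,-.1125+.075*int(k[1]))
    return np.array([x+np.cos(a)*s[0]-np.sin(a)*s[1],y+np.sin(a)*s[0]+np.cos(a)*s[1],z])
def res(q): return np.concatenate([(np.array(proj(P[n],pt(q,k,z)))-(u,v))/w for n,k,z,u,v,w in obs]+[[(q[4]-.03)/.03]])
r=least_squares(res,[.61,-.02,0,.02,.03],loss='soft_l1',x_scale=[.01,.01,.1,.01,.05]); q=r.x
print(np.round(q,4),'yaw',np.degrees(q[2])); 
for o,e in zip(obs,res(q)[:-1].reshape(-1,2)): print(o[:2],np.round(e*o[5],1))
print('knob',pt(q,'k',.095),'lever',pt(q,'l',.085))
E
python3 fit.py; python3 - <<'E'
from h import *
# bottles: yellow strips and caps
P={n:imaging.capture(n) for n in('scene','side')}
for n in P:
    for d in imaging.spot_in(P[n],'bottle1'): print(n,round(d['confidence'],2),np.round(d['bbox']))
E
```

```text
scene blue 42 292.8095238095238 251.54761904761904 289 297 249 254
scene red 51 240.86274509803923 213.2156862745098 237 245 210 216
side blue 105 338.79047619047617 245.74285714285713 334 343 240 252
side red 162 339.4320987654321 312.32716049382714 334 349 304 323
[ 6.111e-01 -1.690e-02 -4.000e-04  2.500e-02  1.320e-02] yaw -0.023267887257938373
('scene', 'k') [-0.1  2.8]
('scene', 'l') [ 0.5 -2.7]
('scene', 'r') [ 1.  -1.8]
('scene', 'b1') [-0.9  0.9]
('scene', 'b2') [ 1.1 -2.9]
('scene', 'b0') [1.6 1.1]
('scene', 'b3') [-1.5  0.3]
('side', 'k') [-0.2  0.3]
('side', 'l') [1.2 0.4]
('side', 'r') [ 0.4 -1.5]
('side', 'b0') [0.4 1.7]
('side', 'b3') [ 1.9 -1.8]
('side', 'b2') [-1.6 -2.6]
('side', 'b1') [-1.1  1.8]
knob [ 0.51611335 -0.01682277  0.095     ] lever [ 0.48105503 -0.21786663  0.085     ]
scene 0.89 [397. 289.  24.  41.]
scene 0.86 [334. 358.  28.  44.]
scene 0.75 [420. 347.  30.  36.]
scene 0.64 [372. 326.  28.  45.]
side 0.91 [283. 185.  19.  34.]
side 0.89 [338. 198.  18.  42.]
side 0.79 [325. 176.  20.  31.]
side 0.76 [292. 205.  18.  39.]
side 0.69 [378. 198.  21.  33.]
side 0.31 [380. 267.  90. 101.]
side 0.21 [304. 165.  38.  24.]
```

```bash
cat >> h.py <<'E'
def go(*wps):
    "wps: (x,y,z,yaw) -> increments from current pose"
    s=telemetry.read_state(); y0=s['orientation'][2]
    for w in wps: print(np.round(rot([180,0,y0]).T@(np.array(w[:3])-s['tool_pos']),4).tolist(), round(-((w[3]-y0+180)%360-180),2))
E
python3 -c "
from h import *
go((.44,.30,.35,166))"
```

```text
[-0.3542, -0.2523, -0.1187] -0.03
```

send_rows(
  increments=[
    [[-0.354, -0.252, -0.119, 0], [-0.354, -0.252, -0.119, 0], [-0.354, -0.252, -0.119, 0], [-0.354, -0.252, -0.119, 0], [-0.354, -0.252, -0.119, 0], [-0.354, -0.252, -0.119, 0], [-0.354, -0.252, -0.119, 0], [-0.354, -0.252, -0.119, 0], [-0.354, -0.252, -0.119, 0], [-0.354, -0.252, -0.119, 0], [-0.354, -0.252, -0.119, 0], [-0.354, -0.252, -0.119, 0], [-0.354, -0.252, -0.119, 0], [-0.354, -0.252, -0.119, 0]],
  ],
)

```text
time_s: 3.65
tool_pos: [0.4391, 0.3012, 0.35]
orientation: [-180.0, -0.0, 166.1]
force: [-1.3, -0.1, -0.2]
gripper_width: 0.999
finger_force: 0.0
```

```bash
cat > bot.py <<'E'
from h import *
import sys
def bottles(p,show=True):
    "cap-top strips: yellow blobs seen at z=.11; fit centre from black cap around"
    h=cv2.cvtColor(p['color'],cv2.COLOR_RGB2HSV); m=cv2.inRange(h,(18,110,80),(38,255,255))
    n,lab,st,cen=cv2.connectedComponentsWithStats(m)
    for i in range(1,n):
        if st[i,4]<12: continue
        v,u=np.nonzero(lab==i); X=np.array([atz(p,a,b,.11)[:2] for a,b in zip(u,v)]); c=X.mean(0)
        w,V=np.linalg.eigh(np.cov((X-c).T)); print('yel',st[i,4],np.round(cen[i]),np.round(c,4),'len',np.round(np.sqrt(12*w)*1e3,1),'ax',np.round(np.degrees(np.arctan2(V[1,1],V[0,1])),1))
if __name__=='__main__':
    p=imaging.capture('wrist'); save(p,sys.argv[1]); bottles(p)
    for l,z in (('bottle1',0),('bottle1_tag',.028),('stamp',0)):
        for d in imaging.pinpoint(p,l): print(l,round(d['confidence'],2),np.round(d['pixel'][::-1]),np.round(atz(p,d['pixel'][1],d['pixel'][0],z),4))
    go((.475,-.215,.2,0))
E
python3 bot.py w1
```

```text
yel 105 [323. 165.] [0.4114 0.3188] len [ 7.2 35.5] ax -174.6
yel 191 [343. 168.] [0.4196 0.3381] len [10.4 19.5] ax 95.7
yel 158 [252. 206.] [0.435  0.2363] len [ 9.6 18.5] ax 114.1
yel 235 [395. 237.] [0.505  0.3767] len [ 9.7 37. ] ax 45.1
yel 312 [292. 266.] [0.5108 0.2595] len [13.6 35.7] ax 115.2
yel 203 [405. 273.] [0.5495 0.3796] len [13.2 26.1] ax 160.6
yel 208 [294. 304.] [0.5568 0.2498] len [11.4 29.8] ax -178.5
yel 106 [291. 407.] [0.698  0.2084] len [10.7 19.6] ax 148.0
bottle1 0.93 [302. 278.] [0.5738 0.2513 0.    ]
bottle1 0.93 [295. 352.] [0.6935 0.2098 0.    ]
bottle1 0.78 [382. 250.] [0.56   0.3721 0.    ]
bottle1 0.6 [270. 182.] [0.4304 0.245  0.    ]
bottle1 0.56 [342. 154.] [ 0.4172  0.3456 -0.    ]
bottle1_tag 0.86 [289. 264.] [0.5391 0.2439 0.028 ]
stamp 0.8 [325. 214.] [0.4897 0.3055 0.    ]
[-0.1589, -0.4919, 0.1502] 166.02
```

View pics/w1.png

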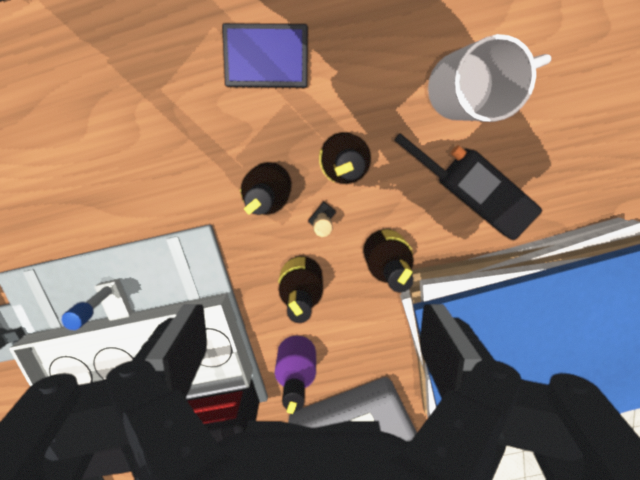

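The wrist view shows the four brown bottles with caps at about (253,206), (344,169), (297,309) and (403,277). The purple one is at (292,405), with the stamp between the bottles at (322,220). Lever first.

send_rows(
  increments=[
    [[-0.159, -0.492, 0.13, 166], [-0.159, -0.492, 0.13, 166], [-0.159, -0.492, 0.13, 166], [-0.159, -0.492, 0.13, 166], [-0.159, -0.492, 0.13, 166], [-0.159, -0.492, 0.13, 166], [-0.159, -0.492, 0.13, 166], [-0.159, -0.492, 0.13, 166], [-0.159, -0.492, 0.13, 166], [-0.159, -0.492, 0.13, 166], [-0.159, -0.492, 0.13, 166], [-0.159, -0.492, 0.13, 166], [-0.159, -0.492, 0.13, 166], [-0.159, -0.492, 0.13, 166], [-0.159, -0.492, 0.13, 166], [-0.159, -0.492, 0.13, 166], [-0.159, -0.492, 0.13, 166], [-0.159, -0.492, 0.13, 166], [-0.159, -0.492, 0.13, 166], [-0.159, -0.492, 0.13, 166]],
  ],
)

```text
time_s: 5.85
tool_pos: [0.475, -0.2154, 0.2203]
orientation: [180.0, -0.0, -0.4]
force: [-0.3, -1.7, 0.6]
gripper_width: 0.996
finger_force: 0.0
```

```bash
python3 - <<'E'
from h import *
p=imaging.capture('wrist'); save(p,'w2')
print(telemetry.read_state()['orientation'],telemetry.read_state()['tool_pos'])
for l,z in (('lever_knob',.085),('pull_knob',.095),('bay1',.026)):
    for d in imaging.pinpoint(p,l): print(l,round(d['confidence'],2),np.round(d['pixel'][::-1]),np.round(atz(p,d['pixel'][1],d['pixel'][0],z),4))
E
```

```text
[ 1.79999071e+02  2.93740370e-03 -3.50947356e-01] [ 0.4749901  -0.21539549  0.22028127]
pull_knob 0.88 [ 38. 172.] [ 0.5176 -0.0143  0.095 ]
pull_knob 0.7 [619. 104.] [ 0.5625 -0.429   0.095 ]
bay1 0.98 [25. 18.] [0.6356 0.0221 0.026 ]
bay1 0.85 [115.  18.] [ 0.6328 -0.054   0.026 ]
bay1 0.77 [209.  12.] [ 0.6354 -0.1319  0.026 ]
```

View pics/w2.png

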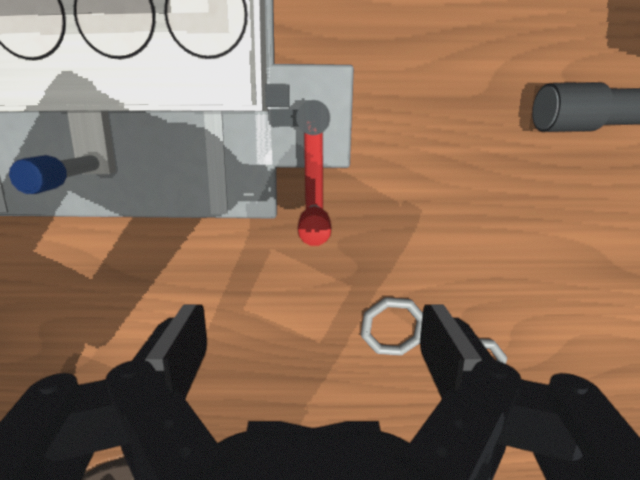

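```bash
python3 - <<'E'
from h import *
p=imaging.capture('wrist')
u,v=blob(p,'red',(315,225),20); 
print(u.min(),u.max(),v.min(),v.max(),atz(p,315,227,.085),atz(p,(u.min()+u.max())/2,228,.1), atz(p,314,116,.06))
for e in ((2,216),(272,217),(2,111),(260,110)): print(np.round(atz(p,*e,.008 if e[1]>200 else .051),4))
E
```

```text
298 330 206 244 [ 0.47146235 -0.21636784  0.085     ] [ 0.47511601 -0.21555305  0.1       ] [ 0.55387796 -0.21551267  0.06      ]
[0.4603 0.0993 0.008 ]
[ 0.459  -0.1745  0.008 ]
[0.5602 0.0393 0.051 ]
[ 0.5585 -0.1725  0.051 ]
```

The red knob's top is at about (315,228), the bays along the top edge and the blue knob at (40,173). The station yaw is close to 0.

send_rows(
  increments=[
    [[0.002, 0.001, 0.05, 0], [0.002, 0.001, 0.1, 0], [0.002, 0.001, 0.13, 0], [0.002, 0.001, 0.147, 0], [0.002, 0.001, 0.147, 0], [0.002, 0.001, 0.147, 0]],
  ],
)

```text
time_s: 6.7
tool_pos: [0.477, -0.2166, 0.0736]
orientation: [-180.0, 0.0, 0.0]
force: [0.0, -0.4, 0.7]
gripper_width: 0.998
finger_force: 0.0
```

send_rows(
  increments=[
    [[0, 0, 0, 0], [0, 0, 0, 0], [0, 0, 0, 0], [0, 0, 0, 0], [0, 0, 0, 0], [0, 0, 0, 0], [0, 0, 0, 0], [0, 0, 0, 0], [0, 0, 0, 0], [0, 0, 0, 0]],
  ],
  grip=-1,
  grip_force=25,
)

```text
time_s: 7.7
tool_pos: [0.4771, -0.2166, 0.0738]
orientation: [180.0, -0.0, -0.0]
force: [-1.9, 0.4, 8.4]
gripper_width: 0.295
finger_force: 26.6
```

```bash
python3 - <<'E'
from h import *
s=telemetry.read_state(); print(s['tool_pos'],s['orientation'][2],s['force'],s['gripper_width'])
# arc: axis (0.559,-0.217), start angle 0.02 -> 1.62 ; increments tool frame yaw~0: (dx,-dy)
for i in range(1,21):
    a=1.6*i/20; print([round(.08*(1-np.cos(a)),3),round(.08*np.sin(a),3),0,round(-np.degrees(a)*.9)],end=',')
E
```

```text
[ 0.47709036 -0.21664946  0.07381028] -0.02145803770756272 [-1.88744898  0.42396661  8.43885705] 0.29460026816852763
[np.float64(0.0), np.float64(0.006), 0, -4],[np.float64(0.001), np.float64(0.013), 0, -8],[np.float64(0.002), np.float64(0.019), 0, -12],[np.float64(0.004), np.float64(0.025), 0, -17],[np.float64(0.006), np.float64(0.031), 0, -21],[np.float64(0.009), np.float64(0.037), 0, -25],[np.float64(0.012), np.float64(0.042), 0, -29],[np.float64(0.016), np.float64(0.048), 0, -33],[np.float64(0.02), np.float64(0.053), 0, -37],[np.float64(0.024), np.float64(0.057), 0, -41],[np.float64(0.029), np.float64(0.062), 0, -45],[np.float64(0.034), np.float64(0.066), 0, -50],[np.float64(0.04), np.float64(0.069), 0, -54],[np.float64(0.045), np.float64(0.072), 0, -58],[np.float64(0.051), np.float64(0.075), 0, -62],[np.float64(0.057), np.float64(0.077), 0, -66],[np.float64(0.063), np.float64(0.078), 0, -70],[np.float64(0.07), np.float64(0.079), 0, -74],[np.float64(0.076), np.float64(0.08), 0, -78],[np.float64(0.082), np.float64(0.08), 0, -83],
```

send_rows(
  increments=[
    [[0, 0.006, -0.003, -4], [0.001, 0.013, -0.003, -8], [0.002, 0.019, -0.003, -12], [0.004, 0.025, -0.003, -17], [0.006, 0.031, -0.003, -21], [0.009, 0.037, -0.003, -25], [0.012, 0.042, -0.003, -29], [0.016, 0.048, -0.003, -33], [0.02, 0.053, -0.003, -37], [0.024, 0.057, -0.003, -41], [0.029, 0.062, -0.003, -45], [0.034, 0.066, -0.003, -50], [0.04, 0.069, -0.003, -54], [0.045, 0.072, -0.003, -58], [0.051, 0.075, -0.003, -62], [0.057, 0.077, -0.003, -66], [0.063, 0.078, -0.003, -70], [0.07, 0.079, -0.003, -74], [0.076, 0.08, -0.003, -78], [0.082, 0.08, -0.003, -83]],
  ],
)

```text
time_s: 9.7
tool_pos: [0.5551, -0.294, 0.0751]
orientation: [-179.5, -0.2, 83.2]
force: [-42.1, 5.9, 21.4]
gripper_width: 0.293
finger_force: 32.4
```

```bash
python3 -c "
from h import *
s=telemetry.read_state();print(s['tool_pos'],s['force'],s['gripper_width'],s['orientation'])"
```

```text
[ 0.55505758 -0.29397652  0.0751047 ] [-42.0532191    5.88147614  21.35646994] 0.2926203799651189 [-179.50577497   -0.21430909   83.16139937]
```

send_rows(
  increments=[
    [[0, -0.004, 0, 0], [0, -0.006, 0, 0], [0, -0.006, 0, 0]],
  ],
)

```text
time_s: 10.0
tool_pos: [0.5519, -0.2941, 0.0755]
orientation: [-179.9, -0.1, 83.0]
force: [1.8, 11.1, -5.7]
gripper_width: 0.288
finger_force: 28.5
```

send_rows(
  increments=[
    [[0, 0, 0, 0], [0, 0, 0, 0], [0, 0, 0, 0], [0, 0, 0, 0], [0, 0, -0.03, 0], [0, 0, -0.08, 0], [0, 0, -0.12, 0]],
  ],
  grip=1,
)

```text
time_s: 10.7
tool_pos: [0.5529, -0.296, 0.1983]
orientation: [180.0, 0.0, 83.0]
force: [0.8, -0.7, 0.3]
gripper_width: 1.002
finger_force: 0.0
```

```bash
python3 - <<'E'
from h import *
p=imaging.capture('wrist'); P=imaging.capture('side');u,v=blob(P,'red',(370,330),60)
print(u.mean(),v.mean(),len(u),atz(P,u.mean(),v.mean(),.085))
for d in imaging.pinpoint(p,'lever_knob'): print(d['confidence'],atz(p,d['pixel'][1],d['pixel'][0],.085))
go((.522,-.0155,.19,180),(.522,-.0155,.082,180))
E
```

```text
379.3978873239437 333.7042253521127 284 [ 0.5467909  -0.29358199  0.085     ]
0.67 [ 0.55184675 -0.29342082  0.085     ]
[0.2753, -0.0666, 0.0095] -97.03
[0.2753, -0.0666, 0.1175] -97.03
```

send_rows(
  increments=[
    [[0.275, -0.067, 0.009, -97], [0.275, -0.067, 0.009, -97], [0.275, -0.067, 0.009, -97], [0.275, -0.067, 0.009, -97], [0.275, -0.067, 0.009, -97], [0.275, -0.067, 0.009, -97], [0.275, -0.067, 0.009, -97], [0.275, -0.067, 0.009, -97], [0.275, -0.067, 0.009, -97], [0.275, -0.067, 0.009, -97], [0.275, -0.067, 0.009, -97], [0.275, -0.067, 0.009, -97], [0.275, -0.067, 0.009, -97], [0.275, -0.067, 0.05, -97], [0.275, -0.067, 0.09, -97], [0.275, -0.067, 0.116, -97], [0.275, -0.067, 0.116, -97]],
  ],
)

```text
time_s: 12.55
tool_pos: [0.5174, -0.0145, 0.0771]
orientation: [180.0, -0.4, 179.9]
force: [-0.1, 0.5, 0.5]
gripper_width: 0.999
finger_force: 0.0
```

send_rows(
  increments=[
    [[0, 0, 0, 0], [0, 0, 0, 0], [0, 0, 0, 0], [0, 0, 0, 0], [0, 0, 0, 0], [0, 0, 0, 0], [0, 0, 0, 0], [0, 0, 0, 0], [0, 0, 0, 0]],
  ],
  grip=-1,
  grip_force=40,
)

```text
time_s: 13.45
tool_pos: [0.5207, -0.015, 0.0815]
orientation: [-180.0, 0.1, 180.0]
force: [-3.1, -4.1, 12.4]
gripper_width: 0.291
finger_force: 38.5
```

```bash
python3 -c "
from h import *
s=telemetry.read_state();print(s['tool_pos'],s['force'],s['gripper_width'],s['orientation'])"
```

```text
[ 0.52073151 -0.0150197   0.08145919] [-3.08987408 -4.05933452 12.43241208] 0.2905315465809399 [-1.79974185e+02  1.04125803e-01  1.79978975e+02]
```

send_rows(
  increments=[
    [[0.01, 0, 0, 0], [0.02, 0, 0, 0], [0.03, 0, 0, 0], [0.04, 0, 0, 0], [0.05, 0, 0, 0], [0.06, 0, 0, 0], [0.07, 0, 0, 0], [0.078, 0, 0, 0], [0.084, 0, 0, 0], [0.088, 0, 0, 0], [0.091, 0, 0, 0], [0.091, 0, 0, 0]],
  ],
)

```text
time_s: 14.65
tool_pos: [0.4306, -0.0137, 0.0814]
orientation: [180.0, 0.2, 179.9]
force: [6.2, 22.0, 12.7]
gripper_width: 0.29
finger_force: 40.9
```

send_rows(
  increments=[
    [[0.003, -0.002, 0, 0], [0.004, -0.002, 0, 0], [0.004, -0.002, 0, 0]],
  ],
)

```text
time_s: 14.95
tool_pos: [0.4304, -0.0143, 0.0817]
orientation: [179.9, 0.6, 179.8]
force: [27.1, 60.0, -5.3]
gripper_width: 0.29
finger_force: 41.4
```

send_rows(
  increments=[
    [[0, 0, 0, 0], [0, 0, 0, 0], [0, 0, 0, 0], [0, 0, 0, 0], [0, 0, -0.05, 0], [0, 0, -0.1, 0], [0, 0, -0.15, 0], [0, 0, -0.2, 0], [0, 0, -0.25, 0], [0, 0, -0.25, 0]],
  ],
  grip=1,
)

```text
time_s: 15.95
tool_pos: [0.4276, -0.0171, 0.3363]
orientation: [-179.9, 0.5, 180.0]
force: [0.7, -0.4, -1.1]
gripper_width: 0.999
finger_force: 0.0
```

```bash
python3 - <<'E'
from h import *
p=imaging.capture('wrist'); save(p,'w3')
for l,z in (('pull_knob',.095),('bay1',.026),('bridge',.165)):
    for d in imaging.pinpoint(p,l): print(l,round(d['confidence'],2),np.round(d['pixel'][::-1]),np.round(atz(p,d['pixel'][1],d['pixel'][0],z),4))
go((.43,.30,.26,180))
E
```

```text
pull_knob 0.69 [583. 178.] [0.4116 0.2662 0.095 ]
pull_knob 0.62 [318. 192.] [ 0.4273 -0.0123  0.095 ]
bay1 0.97 [232. 266.] [ 0.5402 -0.1241  0.026 ]
bay1 0.81 [285. 272.] [ 0.5489 -0.0544  0.026 ]
bay1 0.73 [400. 272.] [0.5481 0.0975 0.026 ]
bay1 0.66 [342. 274.] [0.5516 0.0206 0.026 ]
bridge 0.62 [313. 402.] [ 0.6352 -0.0169  0.165 ]
bridge 0.46 [590. 174.] [0.3962 0.22   0.165 ]
[-0.0055, 0.3167, 0.0693] -0.04
```

View pics/w3.png

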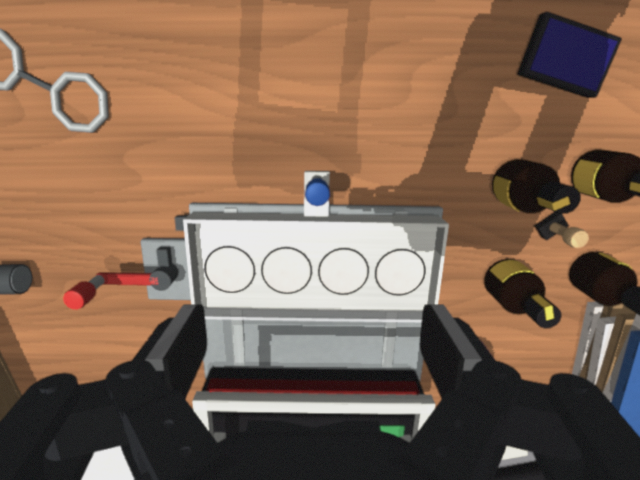

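The carriage is out: bays at (230,270), (287,270), (344,271) and (400,271), lever free and pointing left at (78,294), all four bottles still standing. Next I measure the bays precisely.

```bash
python3 - <<'E'
from h import *
p=imaging.capture('wrist')
s=.0005; xs=np.arange(.47,.62,s); ys=np.arange(-.18,.16,s)
mp=np.array([[proj(p,(x,y,.026)) for y in ys] for x in xs],np.float32)
im=cv2.remap(cv2.cvtColor(p['color'],cv2.COLOR_RGB2GRAY),mp[...,0],mp[...,1],cv2.INTER_LINEAR)
c=cv2.HoughCircles(cv2.GaussianBlur(im,(5,5),1),cv2.HOUGH_GRADIENT,1,100,param1=60,param2=15,minRadius=60,maxRadius=72)
C=sorted([(round(.47+y*s,4),round(-.18+x*s,4),round(r*s,4)) for x,y,r in c[0]],key=lambda a:a[1]); print(C)
C=np.array(C); 
if len(C)==4: print(np.polyfit(C[:,1],C[:,0],1),C.mean(0))
E
python3 fit.py | grep -v k | head -3
```

```text
[(np.float32(0.5442), np.float32(-0.1272), np.float32(0.0337)), (np.float32(0.5458), np.float32(-0.0532), np.float32(0.0341)), (np.float32(0.5473), np.float32(0.0228), np.float32(0.031)), (np.float32(0.5482), np.float32(0.0978), np.float32(0.0343))]
[0.01797209 0.54664367] [ 0.546375 -0.01495   0.033275]fit.py:6: RuntimeWarning: Mean of empty slice.
  u,v=blob(P[n],'blue',nb); print(n,'blue',len(u),u.mean(),v.mean(),u.min(),u.max(),v.min(),v.max()); obs.append((n,'k',.095,(u.min()+u.max())/2,(v.min()+v.max())/2,1))
  ret = ret.dtype.type(ret / rcount)
Traceback (most recent call last):
  File "fit.py", line 6, in <module>
    u,v=blob(P[n],'blue',nb); print(n,'blue',len(u),u.mean(),v.mean(),u.min(),u.max(),v.min(),v.max()); obs.append((n,'k',.095,(u.min()+u.max())/2,(v.min()+v.max())/2,1))
                                                                      ~~~~~^^
ValueError: zero-size array to reduction operation minimum which has no identity
```

send_rows(
  increments=[
    [[-0.005, 0.317, 0.07, 0], [-0.005, 0.317, 0.07, 0], [-0.005, 0.317, 0.07, 0], [-0.005, 0.317, 0.07, 0], [-0.005, 0.317, 0.07, 0], [-0.005, 0.317, 0.07, 0], [-0.005, 0.317, 0.07, 0], [-0.005, 0.317, 0.07, 0], [-0.005, 0.317, 0.07, 0], [-0.005, 0.317, 0.07, 0]],
  ],
)

```text
time_s: 17.3
tool_pos: [0.43, 0.2995, 0.26]
orientation: [-180.0, -0.0, 180.0]
force: [0.8, -1.1, -0.2]
gripper_width: 0.996
finger_force: 0.0
```

```bash
python3 bot.py w4
```

```text
yel 164 [331. 186.] [0.4041 0.3144] len [ 6.1 32.6] ax -176.6
yel 295 [360. 205.] [0.4195 0.3376] len [10.7 19.5] ax 88.0
yel 254 [235. 223.] [0.4348 0.2364] len [ 9.5 18.3] ax 115.0
yel 326 [393. 289.] [0.4945 0.3686] len [ 9.2 34.8] ax -135.2
yel 535 [265. 296.] [0.5007 0.2578] len [15.4 32.9] ax 116.3
yel 286 [400. 343.] [0.5487 0.3792] len [13.7 29.1] ax 171.9
yel 321 [259. 350.] [0.5552 0.2498] len [10.4 34.4] ax -179.1
bottle1 0.96 [354. 179.] [0.416  0.3444 0.    ]
bottle1 0.77 [274. 304.] [0.5669 0.2528 0.    ]
bottle1 0.77 [261. 192.] [0.4303 0.2428 0.    ]
bottle1 0.62 [246. 389.] [0.6928 0.2107 0.    ]
bottle1 0.61 [374. 296.] [0.5559 0.3727 0.    ]
stamp 0.57 [318. 248.] [0.4948 0.3057 0.    ]
[-0.0454, -0.5145, 0.0606] 179.9
```

View pics/w4.png

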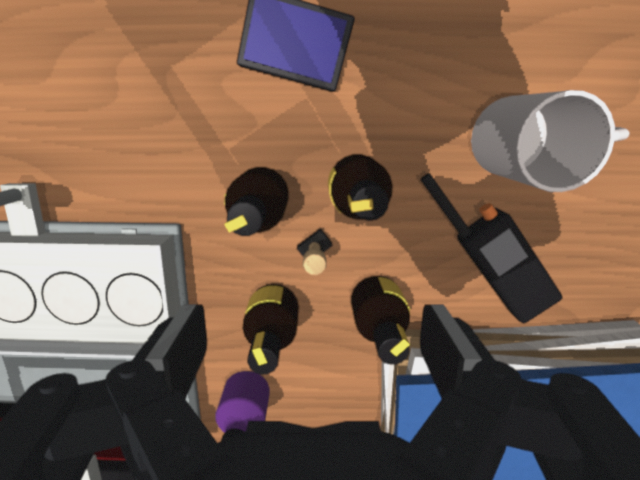

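All four bottles are seen clearly with their strips: A (235,223), B (360,205), C (259,350) and D (400,343). I take A first: centre about (0.431, 0.244), yaw about −64°.

```bash
python3 -c "
from h import *
go((.4314,.2436,.2,25),(.4314,.2436,.085,25))"
```

```text
[-0.0011, -0.056, 0.0606] 154.9
[-0.0011, -0.056, 0.1756] 154.9
```

send_rows(
  increments=[
    [[-0.001, -0.056, 0.03, 155], [-0.001, -0.056, 0.06, 155], [-0.001, -0.056, 0.06, 155], [-0.001, -0.056, 0.06, 155], [-0.001, -0.056, 0.06, 155], [-0.001, -0.056, 0.06, 155], [-0.001, -0.056, 0.06, 155], [-0.001, -0.056, 0.06, 155], [-0.001, -0.056, 0.06, 155], [-0.001, -0.056, 0.06, 155], [-0.001, -0.056, 0.06, 155], [-0.001, -0.056, 0.06, 155], [-0.001, -0.056, 0.06, 155], [-0.001, -0.056, 0.06, 155], [-0.001, -0.056, 0.06, 155], [-0.001, -0.056, 0.06, 155], [-0.001, -0.056, 0.06, 155], [-0.001, -0.056, 0.06, 155], [-0.001, -0.056, 0.06, 155], [-0.001, -0.056, 0.06, 155]],
  ],
)

```text
time_s: 19.5
tool_pos: [0.4313, 0.244, 0.2005]
orientation: [180.0, -0.0, 25.2]
force: [-0.2, -0.1, -0.2]
gripper_width: 1.002
finger_force: 0.0
```

```bash
cat > cap.py <<'E'
from h import *
import sys
from scipy.optimize import least_squares
def strip(p,x,y,z=.11,rad=.03,dbg=None):
    "yellow pixels rectified on the cap-top plane near x,y; crop saved enlarged"
    s=.00025; xs=np.arange(x-rad,x+rad,s); ys=np.arange(y-rad,y+rad,s)
    mp=np.array([[proj(p,(a,b,z)) for b in ys] for a in xs],np.float32)
    im=cv2.remap(p['color'],mp[...,0],mp[...,1],cv2.INTER_LINEAR)
    if dbg: cv2.imwrite(f'pics/{dbg}.png',cv2.resize(im,None,fx=2,fy=2)[:,:,::-1])
    m=cv2.inRange(cv2.cvtColor(im,cv2.COLOR_RGB2HSV),(18,110,80),(38,255,255))
    n,lab,st,cen=cv2.connectedComponentsWithStats(m)
    for i in range(1,n):
        if st[i,4]<300: continue
        v,u=np.nonzero(lab==i); X=np.c_[xs[v],ys[u]]; c=X.mean(0); (cx,cy),(w,h),a=cv2.minAreaRect(X.astype(np.float32)*1000)
        e,V=np.linalg.eigh(np.cov((X-c).T)); ax=np.degrees(np.arctan2(V[1,1],V[0,1]))
        print('strip c',np.round(c,4),'rect',round(w,1),round(h,1),'axis',round(ax,1),round(ax-180*np.sign(ax),1))
    return im
if __name__=='__main__':
    p=imaging.capture('wrist'); print('cam',np.round(p['xyz'],3))
    for k,a in enumerate(sys.argv[2:]):
        strip(p,*map(float,a.split(',')),dbg=sys.argv[1]+str(k))
E
python3 cap.py A .4314,.2436 .42,.345;  python3 -c "
from h import *
go((.4314,.2436,.085,25))"
```

```text
cam [0.502 0.278 0.343]
strip c [0.435  0.2361] rect 15.3 19.5 axis 121.6 -58.4
strip c [0.4537 0.2287] rect 19.1 3.7 axis -163.3 16.7
strip c [0.4206 0.3366] rect 12.8 26.5 axis 113.2 -66.8
[-0.0001, 0.0005, 0.1155] 0.21
```

View pics/A0.png

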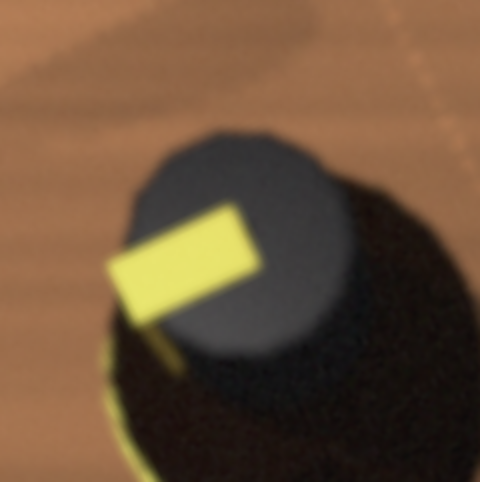

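A's cap centre is confirmed within 0.5 mm, and its strip gives yaw −65°. Grasping now.

send_rows(
  increments=[
    [[0, 0, 0.04, 0.2], [0, 0, 0.08, 0.2], [0, 0, 0.105, 0.2], [0, 0, 0.115, 0.2], [0, 0, 0.115, 0.2], [0, 0, 0.115, 0.2]],
  ],
)

```text
time_s: 20.15
tool_pos: [0.4318, 0.2446, 0.0862]
orientation: [-180.0, -0.1, 24.8]
force: [-0.4, 0.2, 0.0]
gripper_width: 0.998
finger_force: 0.0
```

send_rows(
  increments=[
    [[0, 0, 0, 0], [0, 0, 0, 0], [0, 0, 0, 0], [0, 0, 0, 0], [0, 0, 0, 0], [0, 0, 0, 0], [0, 0, 0, 0], [0, 0, 0, 0], [0, 0, -0.03, 0], [0, 0, -0.08, 0], [0, 0, -0.13, 0], [0, 0, -0.17, 0], [0, 0, -0.17, 0]],
  ],
  grip=-1,
  grip_force=35,
)

```text
time_s: 21.45
tool_pos: [0.4335, 0.2455, 0.2604]
orientation: [-180.0, -0.5, 24.8]
force: [0.5, 0.2, -4.1]
gripper_width: 0.339
finger_force: 36.0
```

```bash
sed -i "s/    n,lab,st,cen=cv2.connectedComponentsWithStats(m)\n    for i in range(1,n):\n        if st\[i,4\]<300/&/; s/m=cv2.inRange(cv2.cvtColor(im,cv2.COLOR_RGB2HSV),(18,110,80),(38,255,255))/h=cv2.cvtColor(im,cv2.COLOR_RGB2HSV); m=cv2.inRange(h,(18,110,80),(38,255,255)); m[h[...,2]<.8*np.percentile(h[...,2][m>0],90)]=0/" cap.py
python3 -c "
from h import *
s=telemetry.read_state();print(s['tool_pos'],s['force'],s['gripper_width'],s['orientation'])
go((.5444,-.1274,.255,89),(.5444,-.1274,.112,89))"
```

```text
[0.43350323 0.24552141 0.26042744] [ 0.52640267  0.15868055 -4.11652367] 0.3393657238097598 [-179.99000636   -0.4815928    24.78217639]
[-0.0556, 0.3851, 0.0054] -64.22
[-0.0556, 0.3851, 0.1484] -64.22
```

send_rows(
  increments=[
    [[-0.055, 0.385, 0, -64], [-0.055, 0.385, 0, -64], [-0.055, 0.385, 0, -64], [-0.055, 0.385, 0, -64], [-0.055, 0.385, 0, -64], [-0.055, 0.385, 0, -64], [-0.055, 0.385, 0, -64], [-0.055, 0.385, 0, -64], [-0.055, 0.385, 0, -64], [-0.055, 0.385, 0, -64], [-0.055, 0.385, 0, -64], [-0.055, 0.385, 0, -64], [-0.055, 0.385, 0, -64]],
  ],
)

```text
time_s: 22.75
tool_pos: [0.5421, -0.1272, 0.255]
orientation: [-180.0, -0.0, 88.8]
force: [-0.5, 0.1, -3.8]
gripper_width: 0.336
finger_force: 35.7
```

```bash
python3 -c "
from h import *
go((.5444,-.1274,.13,89),(.5444,-.1274,.112,89))"
```

```text
[-0.0002, 0.0023, 0.125] -0.19
[-0.0002, 0.0023, 0.143] -0.19
```

send_rows(
  increments=[
    [[0, 0.002, 0.04, 0], [0, 0.002, 0.08, 0], [0, 0.002, 0.11, 0], [0, 0.002, 0.128, 0], [0, 0.002, 0.138, 0], [0, 0.002, 0.142, 0], [0, 0.002, 0.143, 0], [0, 0.002, 0.143, 0]],
  ],
)

```text
time_s: 23.55
tool_pos: [0.5452, -0.1281, 0.1133]
orientation: [179.9, 0.0, 88.8]
force: [0.2, 1.1, -1.0]
gripper_width: 0.336
finger_force: 35.9
```

send_rows(
  increments=[
    [[0, 0, 0, 0], [0, 0, 0, 0], [0, 0, 0, 0], [0, 0, 0, 0], [0, 0, -0.03, 0], [0, 0, -0.08, 0], [0, 0, -0.13, 0], [0, 0, -0.15, 0]],
  ],
  grip=0.3,
)

```text
time_s: 24.35
tool_pos: [0.5462, -0.1288, 0.267]
orientation: [179.7, 0.1, 88.8]
force: [-0.5, -0.1, -0.4]
gripper_width: 0.647
finger_force: 0.0
```

```bash
python3 cap.py P .5444,-.1274,.136; python3 -c "
from h import *
go((.43,.30,.26,180))"
```

```text
cam [ 0.547 -0.05   0.409]
strip c [ 0.553  -0.1347] rect 7.5 16.8 axis 179.8 -0.2
[0.4264, -0.126, 0.0085] -91.23
```

View pics/P0.png

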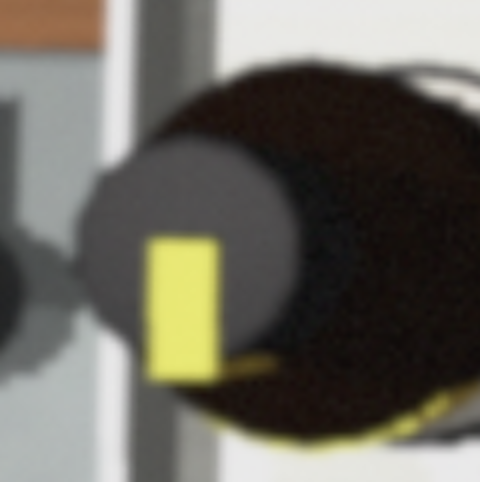

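The top strip points along +x (yaw near 0), but the cap shows up about 6 mm to one side. I recheck with the arm settled.

```bash
cat >> cap.py <<'E'
E
python3 - <<'E'
from h import *
import cap
for n in('wrist','scene','side'):
    p=imaging.capture(n); print(n,np.round(p['xyz'],4)); cap.strip(p,.5444,-.1274,.136,dbg='Q'+n)
s=telemetry.read_state(); print(s['tool_pos'],s['orientation'],s['qd'])
E
python3 -c "
import cv2,numpy as np
cv2.imwrite('pics/Q.png',np.hstack([cv2.resize(cv2.imread(f'pics/Q{n}.png'),(266,266)) for n in('wrist','scene','side')]))"
```

```text
wrist [ 0.5475 -0.0499  0.4109]
strip c [ 0.553  -0.1347] rect 17.0 7.8 axis 179.9 -0.1
scene [1.317  0.583  1.2314]
strip c [ 0.5543 -0.1358] rect 16.2 7.3 axis -179.8 0.2
side [ 0.3197 -0.8428  0.8795]
strip c [ 0.5551 -0.135 ] rect 8.7 18.0 axis -179.0 1.0
[ 0.54448024 -0.12831826  0.26231779] [1.79969109e+02 1.00213486e-02 8.87735946e+01] [-0.01782879  1.50688036  1.19106421  0.04272125 -0.27222487  0.07306184]
```

View pics/Q.png

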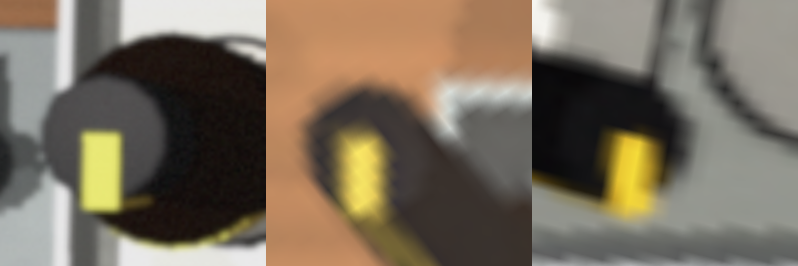

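All three cameras agree: bottle A is at y ≈ −0.134, about 6 mm off the bay centre, probably from swinging in the grip. I regrip it and slide it back.

send_rows(
  increments=[
    [[-0.006, 0, 0.04, 0], [-0.006, 0, 0.09, 0], [-0.006, 0, 0.13, 0], [-0.006, 0, 0.147, 0], [-0.006, 0, 0.149, 0], [-0.006, 0, 0.149, 0], [-0.006, 0, 0.149, 0], [-0.006, 0, 0.149, 0]],
  ],
)

```text
time_s: 25.35
tool_pos: [0.5451, -0.1345, 0.1144]
orientation: [179.9, 0.0, 88.8]
force: [-0.3, 0.2, -0.0]
gripper_width: 0.648
finger_force: 0.0
```

send_rows(
  increments=[
    [[0, 0, 0, 0], [0, 0, 0, 0], [0, 0, 0, 0], [0, 0, 0, 0], [0, 0, 0, 0], [0, 0, 0, 0], [0, 0, 0, 0], [0, 0, 0, 0]],
  ],
  grip=-1,
)

```text
time_s: 26.15
tool_pos: [0.545, -0.1345, 0.114]
orientation: [179.9, 0.0, 88.8]
force: [-0.1, 0.1, 7.1]
gripper_width: 0.337
finger_force: 34.2
```

```bash
python3 -c "
from h import *
s=telemetry.read_state();print(s['tool_pos'],s['force'],s['gripper_width'],s['orientation'])
go((.5444,-.1274,.113,89))"
```

```text
[ 0.54500341 -0.13447055  0.11404965] [-0.06061437  0.12261805  7.1008851 ] 0.3373801953100083 [1.79922348e+02 2.10896585e-02 8.87730387e+01]
[0.0071, -0.0008, 0.001] -0.23
```

send_rows(
  increments=[
    [[0.002, 0, 0, 0], [0.004, 0, 0, 0], [0.006, 0, 0, 0], [0.007, 0, 0, 0], [0.007, 0, 0, 0], [0.007, 0, 0, 0]],
  ],
)

```text
time_s: 26.75
tool_pos: [0.546, -0.1282, 0.1148]
orientation: [179.8, 0.1, 88.8]
force: [-0.4, -6.4, 14.1]
gripper_width: 0.337
finger_force: 35.5
```

send_rows(
  increments=[
    [[0, 0, 0, 0], [0, 0, 0, 0], [0, 0, 0, 0], [0, 0, 0, 0], [0, 0, 0, 0], [0, 0, 0, 0], [0, 0, -0.03, 0], [0, 0, -0.08, 0], [0, 0, -0.13, 0], [0, 0, -0.15, 0], [0, 0, -0.15, 0], [0, 0, -0.15, 0]],
  ],
  grip=0.3,
)

```text
time_s: 27.95
tool_pos: [0.5445, -0.1273, 0.2633]
orientation: [180.0, 0.0, 88.8]
force: [-0.2, 0.2, -1.4]
gripper_width: 0.652
finger_force: 0.0
```

```bash
python3 - <<'E'
from h import *
import cap
for n in('wrist','scene','side'):
    p=imaging.capture(n); cap.strip(p,.5444,-.1274,.136,dbg='Q'+n)
go((.43,.30,.26,180))
E
```

```text
strip c [ 0.5535 -0.1346] rect 7.8 16.8 axis 179.8 -0.2
strip c [ 0.5549 -0.1357] rect 7.5 16.5 axis -178.0 2.0
strip c [ 0.5556 -0.135 ] rect 17.0 9.6 axis 179.5 -0.5
[0.4246, -0.123, 0.0019] -91.23
```

send_rows(
  increments=[
    [[-0.004, 0, 0.04, 0], [-0.007, 0, 0.09, 0], [-0.007, 0, 0.13, 0], [-0.007, 0, 0.145, 0], [-0.007, 0, 0.147, 0], [-0.007, 0, 0.147, 0], [-0.007, 0, 0.147, 0], [-0.007, 0, 0.147, 0]],
  ],
)

```text
time_s: 28.9
tool_pos: [0.5452, -0.1345, 0.1174]
orientation: [179.9, 0.0, 88.8]
force: [0.6, -0.9, 0.5]
gripper_width: 0.65
finger_force: 0.0
```

send_rows(
  increments=[
    [[0, 0, 0, 0], [0, 0, 0, 0], [0, 0, 0, 0], [0, 0, 0, 0], [0, 0, 0, 0], [0, 0, 0, 0], [0, 0, 0, 0], [0, 0, 0, 0], [0, 0, -0.005, 0], [0, 0, -0.01, 0], [0, 0, -0.01, 0], [0, 0, -0.01, 0]],
  ],
  grip=-1,
)

```text
time_s: 30.1
tool_pos: [0.5444, -0.1343, 0.1264]
orientation: [180.0, 0.0, 88.8]
force: [-0.0, 0.4, -2.9]
gripper_width: 0.328
finger_force: 35.0
```

```bash
python3 - <<'E'
from h import *
import cap
for n in('wrist','scene','side'):
    p=imaging.capture(n); cap.strip(p,.5444,-.1274,.146,dbg='Q'+n); save(p,'held_'+n)
    for d in imaging.pinpoint(p,'bottle1')[:3]: print(np.round(atz(p,d['pixel'][1],d['pixel'][0],.036),4))
s=telemetry.read_state();print(s['tool_pos'],s['force'])
a=cv2.imread('pics/held_side.png')[210:330,330:430]; cv2.imwrite('pics/hs.png',cv2.resize(a,None,fx=6,fy=5,interpolation=cv2.INTER_CUBIC))
E
```

```text
strip c [ 0.551  -0.1349] rect 15.3 7.7 axis 179.0 -1.0
[ 0.5467 -0.131   0.036 ]
strip c [ 0.5477 -0.1337] rect 6.8 4.2 axis 57.7 -122.3
[0.7085 0.2245 0.036 ]
[0.5859 0.2534 0.036 ]
[0.4504 0.3609 0.036 ]
strip c [ 0.5502 -0.1368] rect 8.0 14.3 axis -169.2 10.8
[ 0.5539 -0.1334  0.036 ]
[0.5746 0.2072 0.036 ]
[0.4142 0.2849 0.036 ]
[ 0.54432631 -0.13429412  0.12614065] [ 0.93751218 -0.88813913 -3.79859045]
```

View pics/hs.png

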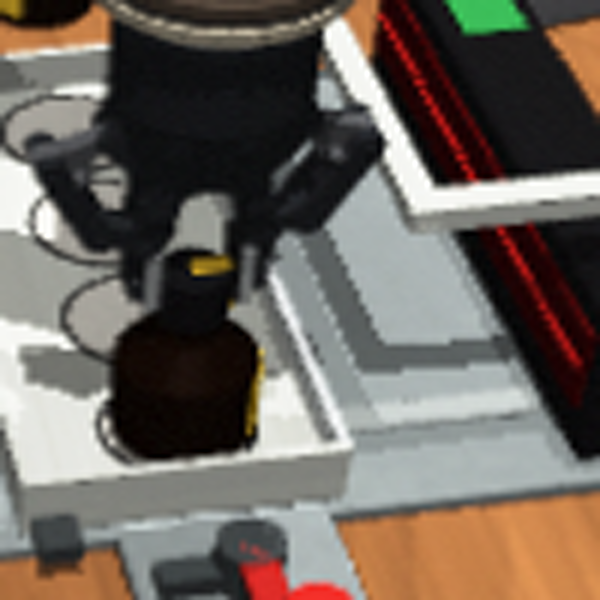

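Bottle A is held and lifted clear with its tag facing the scanner. I shift it 7 mm while lifted, then lower it.

send_rows(
  increments=[
    [[0.004, 0, 0, 0], [0.007, 0, 0, 0], [0.007, 0, 0, 0], [0.007, 0, 0, 0], [0.007, 0, 0, 0], [0.007, 0, 0.005, 0], [0.007, 0, 0.008, 0], [0.007, 0, 0.01, 0], [0.007, 0, 0.01, 0], [0.007, 0, 0.01, 0]],
  ],
)

```text
time_s: 31.4
tool_pos: [0.5454, -0.1275, 0.1167]
orientation: [179.9, 0.0, 88.8]
force: [0.7, 1.4, 5.3]
gripper_width: 0.334
finger_force: 36.0
```

```bash
python3 - <<'E'
from h import *
import cap
p=imaging.capture('wrist'); cap.strip(p,.5444,-.1274,.136)
s=telemetry.read_state();print(s['tool_pos'],s['force'])
E
```

```text
strip c [ 0.5521 -0.1283] rect 7.8 15.3 axis 179.5 -0.5
[ 0.54531103 -0.12743302  0.11669521] [0.77390305 1.72364439 5.26703651]
```

send_rows(
  increments=[
    [[0, 0, 0, 0], [0, 0, 0, 0], [0, 0, 0, 0], [0, 0, 0, 0], [0, 0, 0, 0], [0, 0, 0, 0], [0, 0, 0, 0]],
  ],
  grip=0.3,
)

```text
time_s: 32.15
tool_pos: [0.5446, -0.1273, 0.1163]
orientation: [180.0, 0.0, 88.8]
force: [-0.4, -0.0, -0.1]
gripper_width: 0.647
finger_force: 0.0
```

```bash
python3 - <<'E'
from h import *
import cap
p=imaging.capture('wrist'); cap.strip(p,.5444,-.1274,.136)
s=telemetry.read_state();print(s['tool_pos'],s['force'])
E
```

```text
strip c [ 0.5526 -0.1281] rect 8.0 16.7 axis -180.0 0.0
[ 0.54459698 -0.1273317   0.1162963 ] [-0.31326287 -0.44692507 -0.39487905]
```

send_rows(
  increments=[
    [[0, 0, 0, 0], [0, 0, 0, 0], [0, 0, -0.01, 0], [0, 0, -0.02, 0], [0, 0, -0.03, 0], [0, 0, -0.04, 0], [0, 0, -0.07, 0], [0, 0, -0.11, 0], [0, 0, -0.15, 0], [0, 0, -0.15, 0], [0, 0, -0.15, 0]],
  ],
  grip=0.8,
)

```text
time_s: 33.3
tool_pos: [0.545, -0.1274, 0.2679]
orientation: [179.9, 0.0, 88.8]
force: [0.8, 0.6, -0.9]
gripper_width: 0.902
finger_force: 0.0
```

```bash
python3 - <<'E'
from h import *
import cap
for n in('wrist','scene','side'):
    p=imaging.capture(n); cap.strip(p,.5444,-.1274,.136)
s=telemetry.read_state();print(s['tool_pos'],s['force'])
go((.43,.30,.26,0))
E
```

```text
strip c [ 0.5528 -0.1275] rect 7.8 16.5 axis 179.5 -0.5
strip c [ 0.5543 -0.1286] rect 8.1 16.1 axis 176.3 -3.7
strip c [ 0.5548 -0.1279] rect 17.2 8.7 axis -178.1 1.9
[ 0.5438837  -0.12712629  0.26546232] [-0.58719449  0.52095753  0.52365294]
[0.4246, -0.123, 0.0055] 88.78
```

A now stands at about (0.545, −0.128) with its yaw near 0. Next a look at the remaining bottles from the far side.

```bash
python3 -c "
from h import *
go((.53,.31,.265,0))"
```

```text
[0.4367, -0.0232, 0.0005] 88.78
```

send_rows(
  increments=[
    [[0.437, -0.023, 0, 89], [0.437, -0.023, 0, 89], [0.437, -0.023, 0, 89], [0.437, -0.023, 0, 89], [0.437, -0.023, 0, 89], [0.437, -0.023, 0, 89], [0.437, -0.023, 0, 89], [0.437, -0.023, 0, 89], [0.437, -0.023, 0, 89], [0.437, -0.023, 0, 89], [0.437, -0.023, 0, 89], [0.437, -0.023, 0, 89], [0.437, -0.023, 0, 89], [0.437, -0.023, 0, 89], [0.437, -0.023, 0, 89]],
  ],
)

```text
time_s: 34.95
tool_pos: [0.5309, 0.3097, 0.2659]
orientation: [180.0, 0.0, -0.2]
force: [0.4, 0.7, 0.1]
gripper_width: 0.9
finger_force: 0.0
```

```bash
python3 - <<'E'
from h import *
import cap
p=imaging.capture('wrist'); ims=[]
for x,y in ((.42,.345),(.57,.252),(.56,.372)):
    ims.append(cap.strip(p,x,y))
cv2.imwrite('pics/bcd.png',np.hstack([cv2.resize(i,(266,266)) for i in ims])[:,:,::-1])
print(telemetry.read_state()['tool_pos'],p['xyz'])
E
```

```text
strip c [0.4191 0.3383] rect 8.3 17.4 axis 97.2 -82.8
strip c [0.5609 0.2498] rect 17.3 8.7 axis -160.4 19.6
strip c [0.552  0.3792] rect 7.8 16.9 axis 136.6 -43.4
[0.53094666 0.30969409 0.26603086] [0.60934601 0.30999002 0.40843891]
```

View pics/bcd.png

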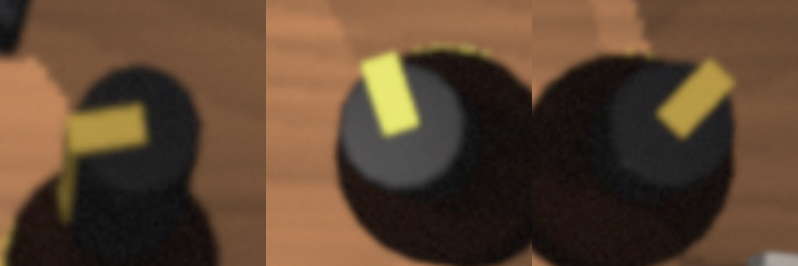

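B, C and D strips are clear: B yaw −82°, C −160°, D 137°. C goes next, to bay 2.

```bash
python3 -c "
from h import *
go((.5686,.2526,.2,139),(.5686,.2526,.087,139))"
```

```text
[0.0378, 0.057, 0.066] -139.18
[0.0378, 0.057, 0.179] -139.18
```

send_rows(
  increments=[
    [[0.038, 0.057, 0.06, -139], [0.038, 0.057, 0.06, -139], [0.038, 0.057, 0.06, -139], [0.038, 0.057, 0.06, -139], [0.038, 0.057, 0.06, -139], [0.038, 0.057, 0.06, -139], [0.038, 0.057, 0.06, -139], [0.038, 0.057, 0.06, -139], [0.038, 0.057, 0.06, -139], [0.038, 0.057, 0.06, -139], [0.038, 0.057, 0.06, -139], [0.038, 0.057, 0.06, -139], [0.038, 0.057, 0.06, -139], [0.038, 0.057, 0.06, -139], [0.038, 0.057, 0.06, -139], [0.038, 0.057, 0.06, -139], [0.038, 0.057, 0.1, -139], [0.038, 0.057, 0.14, -139], [0.038, 0.057, 0.17, -139], [0.038, 0.057, 0.179, -139]],
  ],
)

```text
time_s: 37.0
tool_pos: [0.5679, 0.2521, 0.0852]
orientation: [-179.9, -0.1, 138.8]
force: [0.7, -1.5, 0.4]
gripper_width: 0.899
finger_force: 0.4
```

send_rows(
  increments=[
    [[0, 0, 0, 0], [0, 0, 0, 0], [0, 0, 0, 0]],
  ],
)

```text
time_s: 37.3
tool_pos: [0.5692, 0.253, 0.0881]
orientation: [179.9, 0.0, 138.8]
force: [0.1, -0.2, -0.6]
gripper_width: 0.904
finger_force: 0.2
```

```bash
python3 - <<'E'
from h import *
import cap
for n in('scene','side'): cap.strip(imaging.capture(n),.5686,.2526)
go((.5686,.2526,.087,139))
E
```

```text
Traceback (most recent call last):
  File "cap.py", line 10, in strip
    h=cv2.cvtColor(im,cv2.COLOR_RGB2HSV); m=cv2.inRange(h,(18,110,80),(38,255,255)); m[h[...,2]<.8*np.percentile(h[...,2][m>0],90)]=0
                                                                                                   ~~~~~~~~~~~~~^^^^^^^^^^^^^^^^^^
IndexError: index 0 is out of bounds for axis 0 with size 0
```

send_rows(
  increments=[
    [[0, 0, 0, 0], [0, 0, 0, 0], [0, 0, 0, 0], [0, 0, 0, 0], [0, 0, 0, 0], [0, 0, 0, 0], [0, 0, 0, 0], [0, 0, 0, 0], [0, 0, -0.02, 0], [0, 0, -0.06, 0], [0, 0, -0.11, 0], [0, 0, -0.16, 0], [0, 0, -0.18, 0], [0, 0, -0.18, 0], [0, 0, -0.18, 0]],
  ],
  grip=-1,
)

```text
time_s: 38.85
tool_pos: [0.5686, 0.2529, 0.2673]
orientation: [180.0, 0.0, 138.8]
force: [-0.5, 0.4, -0.9]
gripper_width: 0.002
finger_force: 0.0
```

```bash
python3 - <<'E'
from h import *
import cap
s=telemetry.read_state(); print(s['tool_pos'],s['gripper_width'],s['force'],s['orientation'])
cap.strip(imaging.capture('wrist'),.5686,.2526,s['tool_pos'][2]+.023)
go((.5457,-.0525,.267,-61.6))
E
```

```text
[0.56857899 0.25288433 0.26726517] 0.00233551577311818 [-0.51568639  0.44225611 -0.88123319] [1.79982768e+02 8.86694733e-03 1.38774464e+02]
[-0.1842, -0.2444, -0.0007] -159.62
```

The gripper closed on nothing, so bottle C must have moved. Looking again.

```bash
python3 - <<'E'
from h import *
for n in('wrist','scene','side'):
    p=imaging.capture(n); 
    if n!='side': save(p,'m_'+n)
    for d in imaging.pinpoint(p,'bottle1'): print(n,round(d['confidence'],2),np.round(d['pixel'][::-1]),np.round(atz(p,d['pixel'][1],d['pixel'][0],0),3))
E
```

```text
wrist 0.94 [394. 110.] [0.56  0.373 0.   ]
wrist 0.93 [291. 173.] [0.538 0.247 0.   ]
wrist 0.9 [ 76. 376.] [ 0.546 -0.152 -0.   ]
wrist 0.89 [283.  15.] [0.418 0.346 0.   ]
wrist 0.6 [355. 288.] [0.69  0.213 0.   ]
wrist 0.6 [261. 170.] [0.513 0.226 0.   ]
scene 0.95 [376. 329.] [0.538 0.244 0.   ]
scene 0.83 [253. 260.] [ 0.528 -0.145  0.   ]
scene 0.74 [332. 368.] [0.69  0.214 0.   ]
scene 0.67 [416. 360.] [ 0.564  0.371 -0.   ]
scene 0.58 [435. 315.] [0.42  0.349 0.   ]
scene 0.54 [276. 275.] [ 0.534 -0.061  0.   ]
side 0.93 [326. 190.] [0.557 0.363 0.   ]
side 0.89 [377. 212.] [0.694 0.216 0.   ]
side 0.85 [284. 197.] [0.416 0.351 0.   ]
side 0.79 [331. 212.] [0.55  0.241 0.   ]
side 0.62 [360. 295.] [ 0.554 -0.109  0.   ]
```

View pics/m_wrist.png

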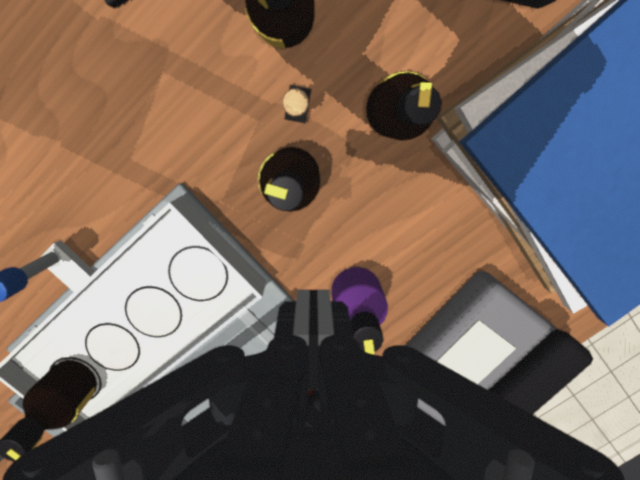

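C is still upright and has been knocked to about (0.538, 0.246), seen at (290,180). The other bottles and the loaded A are unchanged.

```bash
python3 - <<'E'
from h import *
import cap
p=imaging.capture('wrist')
for x,y in ((.538,.246),(.558,.374)): cap.strip(p,x,y,dbg='C%d'%(x*1000))
print(p['xyz'])
E
```

```text
strip c [0.5326 0.2438] rect 16.8 8.0 axis -148.8 31.2
strip c [0.5515 0.3797] rect 8.0 15.9 axis 136.4 -43.6
[0.50975568 0.30496447 0.40908765]
```

View pics/C538.png

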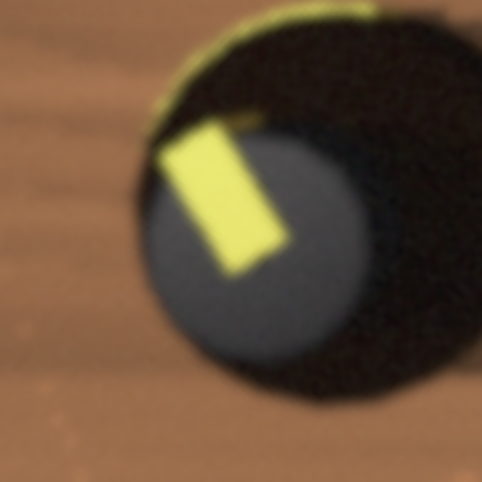

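```bash
python3 -c "
from h import *
go((.539,.248,.2,144),(.539,.248,.087,144))"
```

```text
[0.019, -0.0231, 0.0666] -5.23
[0.019, -0.0231, 0.1796] -5.23
```

send_rows(
  increments=[
    [[0.019, -0.023, 0, -5], [0.019, -0.023, 0.04, -5], [0.019, -0.023, 0.08, -5], [0.019, -0.023, 0.12, -5], [0.019, -0.023, 0.15, -5], [0.019, -0.023, 0.17, -5], [0.019, -0.023, 0.179, -5], [0.019, -0.023, 0.179, -5], [0.019, -0.023, 0.179, -5]],
  ],
  grip=0.8,
)

```text
time_s: 40.15
tool_pos: [0.5398, 0.2484, 0.0891]
orientation: [180.0, 0.0, 143.8]
force: [-0.2, -0.8, 0.7]
gripper_width: 0.898
finger_force: 0.0
```

send_rows(
  increments=[
    [[0, 0, 0, 0], [0, 0, 0, 0], [0, 0, 0, 0], [0, 0, 0, 0], [0, 0, 0, 0], [0, 0, 0, 0], [0, 0, 0, 0], [0, 0, 0, 0], [0, 0, -0.02, 0], [0, 0, -0.06, 0], [0, 0, -0.11, 0], [0, 0, -0.16, 0], [0, 0, -0.18, 0], [0, 0, -0.18, 0], [0, 0, -0.18, 0]],
  ],
  grip=-1,
)

```text
time_s: 41.65
tool_pos: [0.5389, 0.248, 0.268]
orientation: [-180.0, -0.0, 143.8]
force: [-0.3, 0.7, -2.9]
gripper_width: 0.337
finger_force: 35.5
```

```bash
python3 - <<'E'
from h import *
import cap
s=telemetry.read_state(); print(s['tool_pos'],s['gripper_width'],s['force'],s['orientation'])
p=imaging.capture('wrist')
try: cap.strip(p,s['tool_pos'][0],s['tool_pos'][1],s['tool_pos'][2]+.023)
except Exception as e: print(e)
go((.5457,-.0525,.267,-68.5))
E
```

```text
[0.53892135 0.24801467 0.26798969] 0.3370468533631398 [-0.33469758  0.7134105  -2.94945657] [-1.79996701e+02 -4.50310105e-04  1.43777058e+02]
strip c [0.5323 0.2453] rect 16.7 8.1 axis -151.1 28.9
[-0.1833, -0.2381, 0.0001] -147.72
```

C is held, with its strip at about −150°. Because of the joint 6 range I turn it the long way, in two stages.

send_rows(
  increments=[
    [[-0.092, -0.119, 0, 106], [-0.092, -0.119, 0, 106], [-0.092, -0.119, 0, 106], [-0.092, -0.119, 0, 106], [-0.092, -0.119, 0, 106], [-0.092, -0.119, 0, 106], [-0.092, -0.119, 0, 106], [-0.092, -0.119, 0, 106], [-0.092, -0.119, 0, 106], [-0.092, -0.119, 0, 106], [-0.092, -0.119, 0, 106], [-0.092, -0.119, 0, 106], [-0.092, -0.119, 0, 106], [-0.092, -0.119, 0, 106]],
  ],
)

```text
time_s: 43.1
tool_pos: [0.5422, 0.0976, 0.2665]
orientation: [-179.9, 0.2, 37.7]
force: [0.4, -0.6, -1.4]
gripper_width: 0.34
finger_force: 35.6
```

```bash
python3 -c "
from h import *
go((.5457,-.0525,.267,-67.7))"
```

```text
[-0.0891, 0.1209, -0.0005] 105.43
```

send_rows(
  increments=[
    [[-0.089, 0.121, 0, 105.4], [-0.089, 0.121, 0, 105.4], [-0.089, 0.121, 0, 105.4], [-0.089, 0.121, 0, 105.4], [-0.089, 0.121, 0, 105.4], [-0.089, 0.121, 0, 105.4], [-0.089, 0.121, 0, 105.4], [-0.089, 0.121, 0, 105.4], [-0.089, 0.121, 0, 105.4], [-0.089, 0.121, 0, 105.4], [-0.089, 0.121, 0, 105.4], [-0.089, 0.121, 0, 105.4], [-0.089, 0.121, 0, 105.4], [-0.089, 0.121, 0, 105.4], [-0.089, 0.121, 0, 105.4], [-0.089, 0.121, 0, 105.4]],
  ],
)

```text
time_s: 44.7
tool_pos: [0.5467, -0.0523, 0.2679]
orientation: [180.0, 0.0, -67.5]
force: [0.6, 1.2, -2.2]
gripper_width: 0.339
finger_force: 35.7
```

```bash
python3 - <<'E'
from h import *
import cap
s=telemetry.read_state(); print(s['tool_pos'],s['orientation'])
p=imaging.capture('wrist')
cap.strip(p,s['tool_pos'][0],s['tool_pos'][1],s['tool_pos'][2]+.022)
go((.5457,-.0525,.1145,-67.7))
E
```

```text
[ 0.54673229 -0.05233502  0.26788425] [ 1.79965964e+02  2.11263741e-02 -6.75117477e+01]
strip c [ 0.5548 -0.053 ] rect 19.5 18.8 axis 157.9 -22.1
[-0.0003, 0.0011, 0.1535] 0.16
```

send_rows(
  increments=[
    [[0, 0.001, 0.04, 0], [0, 0.001, 0.08, 0], [0, 0.001, 0.11, 0], [0, 0.001, 0.13, 0], [0, 0.001, 0.142, 0], [0, 0.001, 0.148, 0], [0, 0.001, 0.151, 0], [0, 0.001, 0.153, 0], [0, 0.001, 0.153, 0], [0, 0.001, 0.153, 0], [0, 0.001, 0.153, 0]],
  ],
)

```text
time_s: 45.85
tool_pos: [0.5463, -0.0528, 0.1158]
orientation: [-180.0, -0.0, -67.6]
force: [-0.5, -1.0, -2.7]
gripper_width: 0.335
finger_force: 35.8
```

send_rows(
  increments=[
    [[0, 0, 0, 0], [0, 0, 0, 0], [0, 0, 0, 0], [0, 0, 0, 0], [0, 0, 0, 0], [0, 0, 0, 0], [0, 0, 0, 0], [0, 0, -0.01, 0], [0, 0, -0.02, 0], [0, 0, -0.03, 0], [0, 0, -0.05, 0], [0, 0, -0.09, 0], [0, 0, -0.13, 0], [0, 0, -0.15, 0], [0, 0, -0.15, 0], [0, 0, -0.15, 0]],
  ],
  grip=0.6,
)

```text
time_s: 47.45
tool_pos: [0.5461, -0.0528, 0.2661]
orientation: [-179.9, -0.0, -67.6]
force: [-0.3, 0.2, -0.4]
gripper_width: 0.799
finger_force: 0.0
```

```bash
cat > chk.py <<'E'
from h import *
import cap
for n in('wrist','scene','side'):
    p=imaging.capture(n)
    for y,x in ((-.1274,.5444),(-.0525,.5457),(.0225,.5471),(.0975,.5484)):
        print(n,y,end=' ')
        try: cap.strip(p,x,y,.136,rad=.022)
        except Exception: print('none')
E
python3 chk.py; python3 -c "
from h import *
go((.53,.31,.265,0))"
```

```text
wrist -0.1274 strip c [ 0.5527 -0.1273] rect 7.8 16.8 axis 179.2 -0.8
wrist -0.0525 strip c [ 0.5537 -0.0502] rect 7.8 16.5 axis -180.0 0.0
wrist 0.0225 none
wrist 0.0975 none
scene -0.1274 strip c [ 0.5543 -0.1286] rect 7.8 16.0 axis 176.1 -3.9
scene -0.0525 strip c [ 0.5553 -0.0514] rect 7.5 15.8 axis 177.6 -2.4
scene 0.0225 none
scene 0.0975 none
side -0.1274 strip c [ 0.5545 -0.1281] rect 9.6 16.9 axis 178.0 -2.0
side -0.0525 strip c [ 0.5558 -0.0509] rect 9.5 16.8 axis -178.5 1.5
side 0.0225 none
side 0.0975 none
[-0.3412, -0.1238, -0.0005] -67.63
```

C is good: about 2 mm off its bay centre, yaw near −1°. Next is B.

```bash
python3 -c "
from h import *
go((.4181,.346,.22,8))"
```

```text
[-0.4171, -0.0341, 0.0445] -75.63
```

send_rows(
  increments=[
    [[-0.417, -0.034, 0.045, -75.6], [-0.417, -0.034, 0.045, -75.6], [-0.417, -0.034, 0.045, -75.6], [-0.417, -0.034, 0.045, -75.6], [-0.417, -0.034, 0.045, -75.6], [-0.417, -0.034, 0.045, -75.6], [-0.417, -0.034, 0.045, -75.6], [-0.417, -0.034, 0.045, -75.6], [-0.417, -0.034, 0.045, -75.6], [-0.417, -0.034, 0.045, -75.6], [-0.417, -0.034, 0.045, -75.6], [-0.417, -0.034, 0.045, -75.6], [-0.417, -0.034, 0.045, -75.6], [-0.417, -0.034, 0.045, -75.6]],
  ],
  grip=0.8,
)

```text
time_s: 49.0
tool_pos: [0.4191, 0.345, 0.2204]
orientation: [180.0, -0.0, 7.9]
force: [0.7, -0.2, 1.3]
gripper_width: 0.899
finger_force: 0.0
```

```bash
python3 - <<'E'
from h import *
import cap
p=imaging.capture('wrist')
cap.strip(p,.4181,.346,.11)
go((.4181,.346,.087,8))
E
```

```text
strip c [0.419  0.3383] rect 9.0 18.0 axis 98.1 -81.9
strip c [0.4404 0.3249] rect 19.2 3.3 axis -165.4 14.6
[-0.0008, -0.001, 0.1334] -0.12
```

send_rows(
  increments=[
    [[-0.001, -0.001, 0.04, 0], [-0.001, -0.001, 0.08, 0], [-0.001, -0.001, 0.11, 0], [-0.001, -0.001, 0.128, 0], [-0.001, -0.001, 0.133, 0], [-0.001, -0.001, 0.133, 0], [-0.001, -0.001, 0.133, 0]],
  ],
)

```text
time_s: 49.75
tool_pos: [0.4182, 0.3469, 0.0883]
orientation: [-180.0, -0.1, 8.0]
force: [-0.2, -0.4, -0.0]
gripper_width: 0.901
finger_force: 0.0
```

send_rows(
  increments=[
    [[0, 0, 0, 0], [0, 0, 0, 0], [0, 0, 0, 0], [0, 0, 0, 0], [0, 0, 0, 0], [0, 0, 0, 0], [0, 0, 0, 0], [0, 0, 0, 0], [0, 0, -0.02, 0], [0, 0, -0.06, 0], [0, 0, -0.11, 0], [0, 0, -0.16, 0], [0, 0, -0.18, 0], [0, 0, -0.18, 0], [0, 0, -0.18, 0]],
  ],
  grip=-1,
)

```text
time_s: 51.25
tool_pos: [0.4172, 0.3464, 0.2668]
orientation: [180.0, 0.0, 8.0]
force: [-0.4, 0.1, -4.4]
gripper_width: 0.332
finger_force: 35.7
```

```bash
python3 - <<'E'
from h import *
s=telemetry.read_state(); print(s['tool_pos'],s['gripper_width'],s['force'],s['orientation'])
go((.5471,.0225,.267,88.9))
E
```

```text
[0.4171997  0.34639937 0.26676906] 0.33192305375169673 [-0.42128108  0.09733908 -4.38236142] [1.79991994e+02 1.37825209e-02 7.97750922e+00]
[0.0837, 0.3388, -0.0002] -80.92
```

send_rows(
  increments=[
    [[0.084, 0.339, 0, -81], [0.084, 0.339, 0, -81], [0.084, 0.339, 0, -81], [0.084, 0.339, 0, -81], [0.084, 0.339, 0, -81], [0.084, 0.339, 0, -81], [0.084, 0.339, 0, -81], [0.084, 0.339, 0, -81], [0.084, 0.339, 0, -81], [0.084, 0.339, 0, -81], [0.084, 0.339, 0, -81], [0.084, 0.339, 0, -81], [0.084, 0.339, 0, -81], [0.084, 0.339, 0, -81], [0.084, 0.339, 0, -81]],
  ],
)

```text
time_s: 52.75
tool_pos: [0.5477, 0.0227, 0.267]
orientation: [-180.0, 0.0, 88.9]
force: [-0.7, -0.6, -2.7]
gripper_width: 0.335
finger_force: 35.7
```

```bash
python3 - <<'E'
from h import *
go((.5471,.0225,.1145,89))
E
```

```text
[-0.0002, -0.0005, 0.1525] -0.08
```

send_rows(
  increments=[
    [[0, 0, 0.04, 0], [0, 0, 0.08, 0], [0, 0, 0.11, 0], [0, 0, 0.13, 0], [0, 0, 0.142, 0], [0, 0, 0.148, 0], [0, 0, 0.151, 0], [0, 0, 0.152, 0], [0, 0, 0.152, 0], [0, 0, 0.152, 0], [0, 0, 0.152, 0]],
  ],
)

```text
time_s: 53.85
tool_pos: [0.5481, 0.0226, 0.1158]
orientation: [179.9, 0.0, 89.0]
force: [0.0, 0.2, -2.2]
gripper_width: 0.338
finger_force: 35.7
```

send_rows(
  increments=[
    [[0, 0, 0, 0], [0, 0, 0, 0], [0, 0, 0, 0], [0, 0, 0, 0], [0, 0, 0, 0], [0, 0, 0, 0], [0, 0, 0, 0], [0, 0, -0.01, 0], [0, 0, -0.02, 0], [0, 0, -0.03, 0], [0, 0, -0.05, 0], [0, 0, -0.09, 0], [0, 0, -0.13, 0], [0, 0, -0.15, 0], [0, 0, -0.15, 0], [0, 0, -0.15, 0]],
  ],
  grip=0.8,
)

```text
time_s: 55.45
tool_pos: [0.5479, 0.0226, 0.2661]
orientation: [179.9, 0.0, 89.0]
force: [0.0, 1.0, -0.2]
gripper_width: 0.904
finger_force: 0.0
```

```bash
python3 chk.py|grep -v none; python3 -c "
from h import *
go((.558,.3738,.22,-135))"
```

```text
wrist -0.1274 strip c [ 0.5527 -0.1279] rect 7.5 16.8 axis 180.0 -0.0
wrist -0.0525 strip c [ 0.5535 -0.0509] rect 16.9 7.7 axis -179.1 0.9
wrist 0.0225 strip c [0.5563 0.021 ] rect 8.0 16.8 axis 179.8 -0.2
scene -0.1274 strip c [ 0.5543 -0.1286] rect 8.1 16.1 axis 176.1 -3.9
scene -0.0525 strip c [ 0.5553 -0.0514] rect 7.5 15.8 axis 177.7 -2.3
scene 0.0225 strip c [0.5575 0.0203] rect 7.2 16.8 axis 179.7 -0.3
side -0.1274 strip c [ 0.5545 -0.1281] rect 9.4 16.9 axis 177.6 -2.4
side -0.0525 strip c [ 0.5557 -0.0512] rect 10.8 16.2 axis 176.8 -3.2
side 0.0225 strip c [0.5574 0.0209] rect 17.0 7.6 axis -175.8 4.2
[0.3514, 0.0046, 0.0445] -136.03
```

B is good. Last one is D.

send_rows(
  increments=[
    [[0.351, 0.005, 0.03, -136], [0.351, 0.005, 0.03, -136], [0.351, 0.005, 0.03, -136], [0.351, 0.005, 0.03, -136], [0.351, 0.005, 0.03, -136], [0.351, 0.005, 0.03, -136], [0.351, 0.005, 0.03, -136], [0.351, 0.005, 0.03, -136], [0.351, 0.005, 0.03, -136], [0.351, 0.005, 0.03, -136], [0.351, 0.005, 0.03, -136], [0.351, 0.005, 0.03, -136], [0.351, 0.005, 0.03, -136], [0.351, 0.005, 0.03, -136], [0.351, 0.005, 0.03, -136], [0.351, 0.005, 0.03, -136], [0.351, 0.005, 0.03, -136], [0.351, 0.005, 0.03, -136], [0.351, 0.005, 0.03, -136]],
  ],
  grip=0.5,
)

```text
time_s: 57.5
tool_pos: [0.5589, 0.3733, 0.2348]
orientation: [180.0, -0.0, -135.2]
force: [-0.0, -1.5, -0.1]
gripper_width: 0.75
finger_force: 0.0
```

```bash
python3 - <<'E'
from h import *
import cap
p=imaging.capture('wrist'); save(p,'d1')
cap.strip(p,.558,.3738,.11,dbg='D')
go((.558,.3738,.087,-135))
a=np.zeros((480,780,3),np.uint8); a[:,:480]=cv2.imread('pics/D0.png') if 0 else cv2.imread('pics/D.png'); a[:225,480:]=cv2.resize(cv2.imread('pics/d1.png'),(300,225)); cv2.imwrite('pics/Dd.png',a)
E
```

```text
strip c [0.5524 0.379 ] rect 8.7 17.1 axis 135.6 -44.4
[0.0004, 0.001, 0.148] -0.17Traceback (most recent call last):
  File "<stdin>", line 6, in <module>
ValueError: could not broadcast input array from shape (482,482,3) into shape (480,480,3)
```

send_rows(
  increments=[
    [[0, 0.001, 0.04, 0], [0, 0.001, 0.08, 0], [0, 0.001, 0.11, 0], [0, 0.001, 0.13, 0], [0, 0.001, 0.142, 0], [0, 0.001, 0.148, 0], [0, 0.001, 0.148, 0], [0, 0.001, 0.148, 0]],
  ],
)

```text
time_s: 58.35
tool_pos: [0.5589, 0.3745, 0.0883]
orientation: [-180.0, 0.1, -135.0]
force: [0.1, 0.3, -0.1]
gripper_width: 0.751
finger_force: 0.0
```

send_rows(
  increments=[
    [[0, 0, 0, 0], [0, 0, 0, 0], [0, 0, 0, 0], [0, 0, 0, 0], [0, 0, 0, 0], [0, 0, 0, 0], [0, 0, 0, 0], [0, 0, 0, 0], [0, 0, -0.02, 0], [0, 0, -0.06, 0], [0, 0, -0.11, 0], [0, 0, -0.16, 0], [0, 0, -0.18, 0], [0, 0, -0.18, 0], [0, 0, -0.18, 0]],
  ],
  grip=-1,
)

```text
time_s: 59.85
tool_pos: [0.5581, 0.374, 0.267]
orientation: [180.0, -0.0, -135.0]
force: [-0.4, -0.6, -2.7]
gripper_width: 0.341
finger_force: 35.3
```

```bash
python3 - <<'E'
from h import *
s=telemetry.read_state(); print(s['tool_pos'],s['gripper_width'],s['force'],s['orientation'])
go((.5484,.0975,.267,87.8))
E
```

```text
[0.55805599 0.37398266 0.26702686] 0.34124933171125565 [-0.44930996 -0.57898676 -2.70321144] [ 1.79999314e+02 -4.89776303e-03 -1.35022432e+02]
[0.2023, -0.1888, 0.0] 137.18
```

send_rows(
  increments=[
    [[0.202, -0.189, 0, 137.2], [0.202, -0.189, 0, 137.2], [0.202, -0.189, 0, 137.2], [0.202, -0.189, 0, 137.2], [0.202, -0.189, 0, 137.2], [0.202, -0.189, 0, 137.2], [0.202, -0.189, 0, 137.2], [0.202, -0.189, 0, 137.2], [0.202, -0.189, 0, 137.2], [0.202, -0.189, 0, 137.2], [0.202, -0.189, 0, 137.2], [0.202, -0.189, 0, 137.2], [0.202, -0.189, 0, 137.2], [0.202, -0.189, 0, 137.2], [0.202, -0.189, 0, 137.2], [0.202, -0.189, 0, 137.2], [0.202, -0.189, 0, 137.2], [0.202, -0.189, 0, 137.2], [0.202, -0.189, 0, 137.2]],
  ],
)

```text
time_s: 61.75
tool_pos: [0.5487, 0.0976, 0.2666]
orientation: [-179.9, 0.0, 88.0]
force: [0.4, 0.0, -2.2]
gripper_width: 0.331
finger_force: 35.5
```

```bash
python3 - <<'E'
from h import *
go((.5484,.0975,.1145,87.8))
E
```

```text
[-0.0001, -0.0003, 0.1521] 0.18
```

send_rows(
  increments=[
    [[0, 0, 0.04, 0], [0, 0, 0.08, 0], [0, 0, 0.11, 0], [0, 0, 0.13, 0], [0, 0, 0.142, 0], [0, 0, 0.148, 0], [0, 0, 0.151, 0], [0, 0, 0.152, 0], [0, 0, 0.152, 0], [0, 0, 0.152, 0], [0, 0, 0.152, 0]],
  ],
)

```text
time_s: 62.85
tool_pos: [0.5494, 0.0977, 0.1158]
orientation: [179.9, -0.0, 87.8]
force: [0.1, 0.3, -2.3]
gripper_width: 0.339
finger_force: 35.5
```

send_rows(
  increments=[
    [[0, 0, 0, 0], [0, 0, 0, 0], [0, 0, 0, 0], [0, 0, 0, 0], [0, 0, 0, 0], [0, 0, 0, 0], [0, 0, 0, 0], [0, 0, -0.01, 0], [0, 0, -0.02, 0], [0, 0, -0.03, 0], [0, 0, -0.05, 0], [0, 0, -0.09, 0], [0, 0, -0.13, 0], [0, 0, -0.15, 0], [0, 0, -0.15, 0], [0, 0, -0.15, 0]],
  ],
  grip=0.8,
)

```text
time_s: 64.45
tool_pos: [0.5491, 0.0976, 0.2661]
orientation: [179.9, -0.0, 87.8]
force: [0.3, -0.4, 0.0]
gripper_width: 0.9
finger_force: 0.0
```

```bash
python3 chk.py|grep -v none; python3 - <<'E'
from h import *
p=imaging.capture('side'); u,v=blob(p,'blue',(300,247),25); print(len(u),u.mean(),v.mean(),atz(p,u.mean(),v.mean(),.095))
p=imaging.capture('wrist')
for d in imaging.pinpoint(p,'pull_knob'): print(d['confidence'],d['pixel'],atz(p,d['pixel'][1],d['pixel'][0],.095))
go((.435,-.014,.24,180))
E
```

```text
wrist -0.0525 strip c [ 0.5535 -0.0511] rect 16.9 7.8 axis -178.3 1.7
wrist 0.0225 strip c [0.5563 0.0209] rect 7.8 16.5 axis -179.5 0.5
wrist 0.0975 strip c [0.5579 0.098 ] rect 8.0 16.8 axis 179.2 -0.8
scene -0.1274 strip c [ 0.5543 -0.1286] rect 8.0 16.0 axis 176.2 -3.8
scene -0.0525 strip c [ 0.5552 -0.0514] rect 7.5 15.8 axis 177.8 -2.2
scene 0.0225 strip c [0.5575 0.0203] rect 7.2 16.8 axis 179.6 -0.4
scene 0.0975 strip c [0.5594 0.097 ] rect 7.4 17.1 axis 179.2 -0.8
side -0.1274 strip c [ 0.5545 -0.1281] rect 9.6 16.9 axis 177.9 -2.1
side -0.0525 strip c [ 0.5557 -0.0511] rect 10.8 16.2 axis 178.3 -1.7
side 0.0225 strip c [0.5578 0.0209] rect 17.5 7.4 axis -174.8 5.2
side 0.0975 strip c [0.5589 0.0978] rect 16.8 7.6 axis -178.0 2.0
104 304.74038461538464 250.0096153846154 [ 0.42917502 -0.01430818  0.095     ]
0.29 [272.6, 345.6] [0.57552175 0.04014558 0.095     ]
[-0.1159, -0.1092, 0.0245] -92.23
```

All four are loaded and square, within about 2 mm of the bay centres. Now the carriage goes home by its knob.

send_rows(
  increments=[
    [[-0.113, -0.116, 0.025, -92.2], [-0.113, -0.116, 0.025, -92.2], [-0.113, -0.116, 0.025, -92.2], [-0.113, -0.116, 0.025, -92.2], [-0.113, -0.116, 0.025, -92.2], [-0.113, -0.116, 0.025, -92.2], [-0.113, -0.116, 0.025, -92.2], [-0.113, -0.116, 0.025, -92.2], [-0.113, -0.116, 0.025, -92.2], [-0.113, -0.116, 0.025, -92.2], [-0.113, -0.116, 0.025, -92.2], [-0.113, -0.116, 0.025, -92.2], [-0.113, -0.116, 0.025, -92.2], [-0.113, -0.116, 0.025, -92.2]],
  ],
)

```text
time_s: 66.15
tool_pos: [0.4287, -0.0107, 0.2402]
orientation: [180.0, -0.0, 179.8]
force: [-0.6, 0.1, 0.8]
gripper_width: 0.9
finger_force: 0.0
```

```bash
python3 - <<'E'
from h import *
go((.433,-.014,.083,180))
p=imaging.capture('wrist')
for d in imaging.pinpoint(p,'pull_knob'): print(d['confidence'],d['pixel'],atz(p,d['pixel'][1],d['pixel'][0],.095))
E
```

```text
[-0.0043, -0.0032, 0.1572] -0.2
0.94 [219.3, 310.4] [ 0.42891986 -0.01239593  0.095     ]
```

send_rows(
  increments=[
    [[-0.004, -0.003, 0.04, 0], [-0.004, -0.003, 0.08, 0], [-0.004, -0.003, 0.12, 0], [-0.004, -0.003, 0.145, 0], [-0.004, -0.003, 0.157, 0], [-0.004, -0.003, 0.157, 0], [-0.004, -0.003, 0.157, 0]],
  ],
)

```text
time_s: 66.95
tool_pos: [0.4329, -0.0138, 0.0835]
orientation: [180.0, -0.0, 179.9]
force: [-0.7, 0.3, -0.3]
gripper_width: 0.899
finger_force: 0.0
```

send_rows(
  increments=[
    [[0, 0, 0, 0], [0, 0, 0, 0], [0, 0, 0, 0], [0, 0, 0, 0], [0, 0, 0, 0], [0, 0, 0, 0], [0, 0, 0, 0], [0, 0, 0, 0], [0, 0, 0, 0]],
  ],
  grip=-1,
  grip_force=40,
)

```text
time_s: 67.85
tool_pos: [0.4331, -0.0135, 0.0839]
orientation: [180.0, 0.1, 180.0]
force: [-1.4, 3.7, 11.7]
gripper_width: 0.29
finger_force: 38.5
```

send_rows(
  increments=[
    [[-0.001, 0, 0, 0], [-0.003, 0, 0, 0], [-0.006, 0, 0, 0], [-0.01, 0, 0, 0], [-0.015, 0, 0, 0], [-0.02, 0, 0, 0], [-0.026, 0, 0, 0], [-0.032, -0.0005, 0, 0], [-0.038, -0.0005, 0, 0], [-0.044, -0.001, 0, 0], [-0.05, -0.001, 0, 0], [-0.056, -0.001, 0, 0], [-0.062, -0.001, 0, 0], [-0.067, -0.001, 0, 0], [-0.072, -0.0015, 0, 0], [-0.076, -0.0015, 0, 0], [-0.079, -0.0015, 0, 0], [-0.082, -0.0015, 0, 0], [-0.084, -0.0015, 0, 0], [-0.085, -0.0015, 0, 0]],
  ],
)

```text
time_s: 69.85
tool_pos: [0.5183, -0.015, 0.084]
orientation: [180.0, 0.1, 180.0]
force: [-1.9, 3.7, 10.4]
gripper_width: 0.287
finger_force: 38.9
```

send_rows(
  increments=[
    [[-0.001, 0, 0, 0], [-0.002, 0, 0, 0], [-0.003, 0, 0, 0], [-0.004, 0, 0, 0], [-0.005, 0, 0, 0], [-0.006, 0, 0, 0], [-0.006, 0, 0, 0]],
  ],
)

```text
time_s: 70.55
tool_pos: [0.5215, -0.015, 0.0839]
orientation: [180.0, -0.2, 180.0]
force: [-15.3, 0.8, 23.5]
gripper_width: 0.291
finger_force: 40.4
```

send_rows(
  increments=[
    [[-0.001, 0, 0, 0], [-0.002, 0, 0, 0], [-0.003, 0, 0, 0], [-0.003, 0, 0, 0]],
  ],
)

```text
time_s: 70.95
tool_pos: [0.5216, -0.015, 0.0837]
orientation: [180.0, -0.5, 180.0]
force: [-30.5, -0.9, 39.6]
gripper_width: 0.294
finger_force: 42.0
```

send_rows(
  increments=[
    [[0.004, 0, 0, 0], [0.004, 0, 0, 0]],
  ],
)

```text
time_s: 71.15
tool_pos: [0.5215, -0.0151, 0.0839]
orientation: [180.0, -0.1, 180.0]
force: [-9.2, 2.4, 16.2]
gripper_width: 0.289
finger_force: 39.8
```

send_rows(
  increments=[
    [[0, 0, 0, 0], [0, 0, 0, 0], [0, 0, 0, 0], [0, 0, 0, 0], [0, 0, -0.02, 0], [0, 0, -0.06, 0], [0, 0, -0.1, 0], [0, 0, -0.14, 0], [0, 0, -0.18, 0], [0, 0, -0.18, 0]],
  ],
  grip=1,
)

```text
time_s: 72.15
tool_pos: [0.5253, -0.0155, 0.2684]
orientation: [-180.0, 0.5, 180.0]
force: [0.1, -0.3, -2.1]
gripper_width: 0.996
finger_force: 0.0
```

```bash
python3 - <<'E'
from h import *
p=imaging.capture('wrist'); P=imaging.capture('side')
u,v=blob(P,'blue',(338,245),25); print('blue px',u.mean(),v.mean(),'start 338.8 245.75')
for l,z in(('lever_knob',.085),('pull_knob',.095)):
  for d in imaging.pinpoint(p,l): print(l,d['confidence'],d['pixel'],atz(p,d['pixel'][1],d['pixel'][0],z))
u,v=blob(P,'red',(370,330),60);print(atz(P,u.mean(),v.mean(),.085))
go((.552,-.295,.2,83))
E
```

```text
blue px 338.7117117117117 245.7117117117117 start 338.8 245.75
lever_knob 0.8 [235.2, 14.4] [ 0.55238753 -0.29657016  0.085     ]
[ 0.54669321 -0.29379608  0.085     ]
[-0.03, -0.2798, 0.0623] 96.97
```

The carriage is home: the blue knob is back at its starting pixel. Now the lever.

send_rows(
  increments=[
    [[-0.03, -0.28, 0.06, 97], [-0.03, -0.28, 0.06, 97], [-0.03, -0.28, 0.06, 97], [-0.03, -0.28, 0.06, 97], [-0.03, -0.28, 0.06, 97], [-0.03, -0.28, 0.06, 97], [-0.03, -0.28, 0.06, 97], [-0.03, -0.28, 0.06, 97], [-0.03, -0.28, 0.06, 97], [-0.03, -0.28, 0.06, 97], [-0.03, -0.28, 0.06, 97], [-0.03, -0.28, 0.06, 97], [-0.03, -0.28, 0.06, 97], [-0.03, -0.28, 0.06, 97], [-0.03, -0.28, 0.06, 97]],
  ],
)

```text
time_s: 73.85
tool_pos: [0.5524, -0.2952, 0.2027]
orientation: [-179.9, -0.0, 83.1]
force: [1.1, -0.2, -0.3]
gripper_width: 0.998
finger_force: 0.0
```

```bash
python3 - <<'E'
from h import *
p=imaging.capture('wrist')
for d in imaging.pinpoint(p,'lever_knob'): print(d['confidence'],d['pixel'],atz(p,d['pixel'][1],d['pixel'][0],.085))
go((.552,-.295,.077,83))
E
```

```text
0.85 [230.7, 308.7] [ 0.54900765 -0.29540152  0.085     ]
[0.0002, -0.0005, 0.126] 0.02
```

send_rows(
  increments=[
    [[0, -0.001, 0.04, 0], [0, -0.001, 0.08, 0], [0, -0.001, 0.11, 0], [0, -0.001, 0.126, 0], [0, -0.001, 0.126, 0], [0, -0.001, 0.126, 0]],
  ],
)

```text
time_s: 74.55
tool_pos: [0.5518, -0.2953, 0.0777]
orientation: [-180.0, -0.0, 83.0]
force: [0.7, -0.1, 0.7]
gripper_width: 0.999
finger_force: 0.0
```

send_rows(
  increments=[
    [[0, 0, 0, 0], [0, 0, 0, 0], [0, 0, 0, 0], [0, 0, 0, 0], [0, 0, 0, 0], [0, 0, 0, 0], [0, 0, 0, 0], [0, 0, 0, 0], [0, 0, 0, 0]],
  ],
  grip=-1,
  grip_force=25,
)

```text
time_s: 75.45
tool_pos: [0.5519, -0.2954, 0.0778]
orientation: [180.0, 0.0, 83.0]
force: [-0.9, 1.4, 7.6]
gripper_width: 0.29
finger_force: 26.1
```

```bash
python3 - <<'E'
from h import *
s=telemetry.read_state(); print(s['tool_pos'],s['orientation'],s['force'],s['gripper_width'])
# axis from station pose (.610,-.0165,yaw -1deg)
a0=np.radians(-1); ax=np.array([.6105,-.0165])+np.array([[np.cos(a0),-np.sin(a0)],[np.sin(a0),np.cos(a0)]])@[-.05,-.2]; print(ax)
t=np.array(s['tool_pos'][:2]); d=t-ax; print('r',np.hypot(*d),'ang',np.degrees(np.arctan2(d[1],d[0]))-180+360-np.degrees(a0))
Rt=rot([180,0,s['orientation'][2]]).T
# swing about point C at distance .08 from knob, final angle 181deg world
th0=np.arctan2(d[1],d[0]); C=t-.08*d/np.hypot(*d); th1=-np.pi+a0-.02
o=[]
for i in range(1,21):
    th=th0+(th1-th0)*i/20; X=C+.08*np.array([np.cos(th),np.sin(th)]); v=Rt@np.r_[X-t,0]; o.append([float(round(v[0],3)),float(round(v[1],3)),0,float(round(-np.degrees(th-th0)*.93,0))])
print(o)
E
```

```text
[ 0.55187446 -0.29537039  0.07784909] [1.79961536e+02 1.81230683e-02 8.29733774e+01] [-0.8980018   1.40138569  7.60433194] 0.2899971299188182
[ 0.55701713 -0.21559692]
r 0.07993906763877716 ang 87.3114759142822
[[-0.0, -0.006, 0, 4.0], [0.0, -0.012, 0, 8.0], [0.001, -0.018, 0, 12.0], [0.002, -0.024, 0, 16.0], [0.004, -0.03, 0, 21.0], [0.006, -0.036, 0, 25.0], [0.009, -0.042, 0, 29.0], [0.012, -0.047, 0, 33.0], [0.016, -0.052, 0, 37.0], [0.019, -0.057, 0, 41.0], [0.024, -0.062, 0, 45.0], [0.028, -0.066, 0, 49.0], [0.033, -0.07, 0, 53.0], [0.038, -0.073, 0, 58.0], [0.044, -0.076, 0, 62.0], [0.049, -0.079, 0, 66.0], [0.055, -0.081, 0, 70.0], [0.061, -0.082, 0, 74.0], [0.067, -0.084, 0, 78.0], [0.073, -0.084, 0, 82.0]]
```

send_rows(
  increments=[
    [[0, -0.006, 0, 4], [0, -0.012, 0, 8], [0.001, -0.018, 0, 12], [0.002, -0.024, 0, 16], [0.004, -0.03, 0, 21], [0.006, -0.036, 0, 25], [0.009, -0.042, 0, 29], [0.012, -0.047, 0, 33], [0.016, -0.052, 0, 37], [0.019, -0.057, 0, 41], [0.024, -0.062, 0, 45], [0.028, -0.066, 0, 49], [0.033, -0.07, 0, 53], [0.038, -0.073, 0, 58], [0.044, -0.076, 0, 62], [0.049, -0.079, 0, 66], [0.055, -0.081, 0, 70], [0.061, -0.082, 0, 74], [0.067, -0.084, 0, 78], [0.073, -0.084, 0, 82]],
  ],
)

```text
time_s: 77.45
tool_pos: [0.4758, -0.2128, 0.0778]
orientation: [180.0, 0.1, 0.8]
force: [-20.7, -47.9, 12.8]
gripper_width: 0.289
finger_force: 29.6
```

```bash
python3 - <<'E'
from h import *
s=telemetry.read_state(); print(s['tool_pos'],s['orientation'],s['force'],s['gripper_width'])
t=np.array(s['tool_pos'][:2]); d=t-[.5570,-.2156]; print(np.hypot(*d),np.degrees(np.arctan2(d[1],d[0])))
E
```

```text
[ 0.47584809 -0.21276988  0.07776317] [1.79972274e+02 9.27705475e-02 8.34937780e-01] [-20.6848393  -47.86857391  12.83767681] 0.28892678261496024
0.08120124173014301 178.00265843530843
```

At the locked stop. I relax the force, release and retreat.

send_rows(
  increments=[
    [[0.001, 0.002, 0, 0], [0.001, 0.003, 0, 0], [0.001, 0.003, 0, 0]],
  ],
)

```text
time_s: 77.75
tool_pos: [0.4759, -0.2147, 0.0776]
orientation: [-179.9, 0.2, 1.0]
force: [-14.8, 2.0, 20.0]
gripper_width: 0.29
finger_force: 27.9
```

send_rows(
  increments=[
    [[0, 0, 0, 0], [0, 0, 0, 0], [0, 0, 0, 0], [0, 0, 0, 0], [0, 0, -0.02, 0], [0, 0, -0.06, 0], [0, 0, -0.1, 0], [0, 0, -0.14, 0], [0, 0, -0.18, 0], [0, 0, -0.18, 0], [0, 0, -0.18, 0]],
  ],
  grip=1,
)

```text
time_s: 78.85
tool_pos: [0.4786, -0.2156, 0.2581]
orientation: [179.9, -0.1, 1.0]
force: [-0.4, 0.3, -0.4]
gripper_width: 1.001
finger_force: 0.0
```

```bash
python3 - <<'E'
from h import *
p=imaging.capture('wrist'); P=imaging.capture('side'); S=imaging.capture('scene')
for d in imaging.pinpoint(p,'lever_knob')[:1]: X=atz(p,d['pixel'][1],d['pixel'][0],.085);print(X,np.degrees(np.arctan2(X[1]+.2156,X[0]-.557)))
u,v=blob(P,'red',(339,311),13); print('side red',len(u),u.mean(),v.mean(),'start 339.4 312.3')
u,v=blob(S,'red',(241,216),13); print('scene red',len(u),u.mean(),v.mean(),'start 240.9 213.2')
u,v=blob(P,'blue',(338,245),25); print('side blue',u.mean(),v.mean())
a=cv2.resize(P['color'][190:330,300:460],(640,560),interpolation=cv2.INTER_CUBIC); cv2.imwrite('pics/final.png',a[:,:,::-1])
print(telemetry.read_state()['tool_pos'])
E
```

```text
[ 0.47469113 -0.21649336  0.085     ] -179.3781507585518
side red 166 339.4457831325301 312.1566265060241 start 339.4 312.3
scene red 87 241.44827586206895 216.16091954022988 start 240.9 213.2
side blue 338.1279069767442 246.47674418604652
[ 0.4775856  -0.2150943   0.25602033]
```

View pics/final.png

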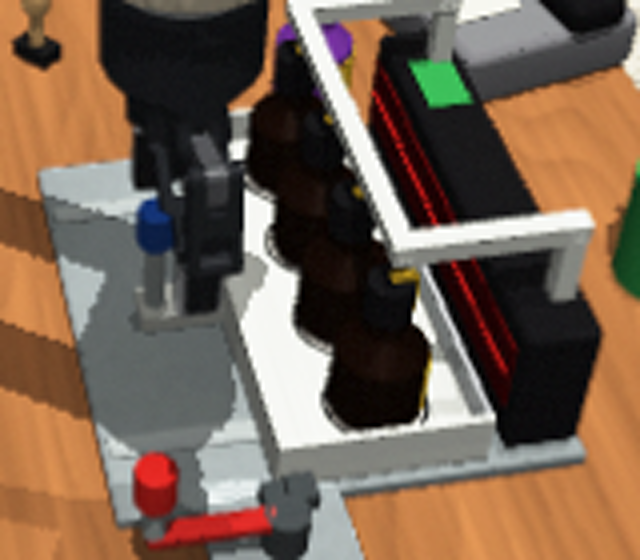

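The final view shows four brown bottles upright in the row under the bridge with tags towards the scanner. The carriage is home and the red lever is back along the edge (knob at (155,485) in the crop), touching nothing.

```bash
python3 -c "
from h import *
print(workorder.hand_in())"
```

```text
the job is handed in; nothing more can be done
None
```

The job is handed in (no verdict came back): all four brown bottles stand upright, one to a bay and within about 2 mm of centre, tags facing the scanner, with the carriage home, the lever locked and the bystanders never gripped or moved by me. One bottle was knocked about 3 cm mid-run and had to be found again.

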